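Turn up the scrap cup and hold the solder pump over it

ROBOT

A 7-joint arm with a two-finger parallel gripper is mounted at the origin on the work surface. World frame = base frame: x ahead of the robot, y to its left, z up, the work surface at z = 0. Lengths are in m, angles in rad, forces in N, time in s.
With the tool pointing down it reaches from about 0.4 to 0.85 m from the base axis. Payload 10.4 kg.
Tool frame: the origin (TCP) lies at the very end of the fingers, on their centre line; the grasp point (between the pads) lies 19 mm behind it; z points along the fingers, y is the line along which they close (so a half turn about z gives the same grasp; the last joint's range is limited). The gripper opens to 85 mm and grips with 20 to 120 N. Pads are 22 mm wide; open, the fingers measure 114 mm over their backs; the gripper's body (76 mm by 85 mm) begins 54 mm behind the grasp point. The pads swing forward as they close: fully open they stand 13 mm farther back than shut.
Start: joints at [-1.19, 0.332, -0.065, 1.46, 0.022, 1.35, -0.088], TCP at [0.246, 0.575, 0.21] pointing down, gripper open.
Joint ranges: [-2.6, 2.6], [-0.5, 2.12], [-1.47, 1.34], [0.16, 2.42], [-1.27, 4.41], [0.06, 2.06], [-2.6, 2.6]. Speed limits (rad/s): [2.22, 2.22, 2.79, 2.79, 3.14, 3.14, 3.14].

INTERFACE

Orientations are given as a unit quaternion [x, y, z, w].
In Python, from workcell import * gives the robot as it stands.
- The arm moves only by the tool step_arm, never from a script. Its argument "commands" is one flat list of numbers, 7 for each row, row after row: the finger opening in mm, from 0 to 85.4, then the shift along the world's x, y, z as a fraction of full scale, then the turn, a rotation vector about the world's x, y, z as a fraction of full scale. A call has exactly 10 rows; each row is the pose to reach, as a shift and turn from the pose commanded when the call began, turning the shorter way round; what a row does not reach only later rows make up. Full scale, the value 1, is 0.6 m for a shift and pi rad for a turn. A row lasts 1/8 s, in which the tool goes at most 62.5 mm and 10.7 degrees, less where a joint would pass 70% of its speed; a pose out of reach is approached as far as the arm can. A call with a number of a shift or a turn outside -1 to 1 is refused whole. A call with a gripper value outside its range is refused whole. The fingers move at their own pace and stop on an object; "squeeze" is the grip in N (left out, the last holds). Time passes only in rows, so rows that repeat a pose let the fingers close, or fill a call up. It gives the time, the measured TCP pose, the force, the opening and the grip force at its end, in the units of the state.
- get_obs(): the state, without advancing time (a new reading comes with each control period).
- camera(name): name is "scene" or "top" or "wrist"; returns the picture (480x640x3 uint8, red, green, blue); there is no depth.
- camera_params(name): a dict with "mtx" (3x3 intrinsics, pixels), "extrinsics" (4x4, takes a point from world to camera coordinates); the wrist camera has in their place "tool_from_camera" (4x4, takes a point from camera to tool coordinates, whose origin is the TCP and whose axes are the flange's). Camera axes: x right, y down, z forward; pixel columns grow to the right and rows downward; lengths in m; the calibration is good to about 2 mm. A picture is of the moment at which its call begins: read the wrist's pose just before it. camera_params takes no time and is no camera call.
- hand_in(): hands the job in; it is judged then, once.
The state is a dict: "clock": time; "joint_pos": joint angles; "joint_velocities": joint speeds; "tau": joint torques, N m; "position": TCP position; "ee_rot": TCP orientation; "ft_force": force on the tool from outside, world axes, zero at the start; "torque": the same for the moment, N m; "grip_width": opening from 0.0 (shut) to 1.0 (fully open); "grasp_force": force on a finger pad.
Only numpy, scipy, OpenCV 4.12 (cv2) and the standard library are available. Lean on these libraries where they do the work, as an engineer would, in place of code of your own. Each camera call takes 0.05 s, during which the arm holds its last target. There are 200 camera calls.

TASK

The solder pump has to be emptied. Turn the upside-down steel scrap cup over and set it down standing mouth up on the bench, without dropping it; then draw the pump out of its sloping stand and finish holding it in the gripper, upright and still, with its nozzle pointing down over the middle of the cup, just above the rim and touching nothing. The program ends while the gripper is still holding the pump there; leave the other things on the bench where they are.

Things in the scene. Friction and masses are not known exactly. Their poses are not given: they have to be found in the camera images.
- cup: Loose steel cup, 96 mm high, tapered: outside diameter 60 mm at the rim, 54 mm at the closed bottom; wall 2.5 mm, floor 3 mm, about 0.12 kg. Starts on its rim, mouth down, at one side of the bench. Origin: centre of the closed bottom's outer face; z axis from bottom to mouth (down at the start, up at the end). May be set down anywhere clear on the bench (bench top is z = 0).
- cup_rim (a point): Centre of the cup's open mouth, in the plane of the rim, 96 mm from the cup's origin along its z axis.
- pump: Loose round solder pump, 180 mm, 0.085 kg. From the nozzle tip (origin; z axis runs to the knob): white nozzle dia 9 to 22 mm, black cone to 34, aluminium barrel dia 21 to 158 with a small button (look only), thin rod, knob dia 18 from 168 to 180; plunger does not move. In the stand it leans about 45 degrees, loose, cone on the seat; the barrel stands out of the sleeve from 104 to 158 mm.
- pump_nozzle (a point): The tip of the pump's nozzle (the pump's origin).
- pump_grip (a point): A point on the barrel's axis, 146 mm from the nozzle tip, 12 mm short of the barrel's top end: a place to grip; 34 mm from it to the end of the knob.
- stand: Pump stand, fixed to the bench: grey base 130 by 90 mm, 16 mm high, U bracket (80 mm high) and steel sleeve, 31 mm outside and 26 mm inside diameter, 78 mm long, narrowing to a 14 mm hole at its lower end. The sleeve slopes 45 degrees: going up, it runs to the stand's own -x. Draw the pump straight out along it; nothing clamps it. Origin: centre of the base's underside, z up.
- stand_mouth (a point): Centre of the sleeve's upper opening, 103 mm above the bench. The pump's nozzle must be drawn past this point before the pump can be turned.
- stand_seat (a point): Centre of the sleeve's lower opening (narrow end of the funnel), 48 mm above the bench, 78 mm down the sleeve's axis from stand_mouth.
- board: Bystander: green circuit board on four short pillars, 100 by 74 mm, 20 mm high with its parts. Origin: centre of its underside.
- reel: Bystander: reel of solder wire standing on its flange, 60 mm diameter, 53 mm high. Origin: centre of its underside.
- tray: Bystander: shallow white tray with small black parts, 100 by 190 mm, 18 mm high. Origin: centre of its underside.
- flux: Bystander: small white flux bottle with black cap, 36 mm diameter, 75 mm high. Origin: centre of its underside.
Things that resemble listed ones, but are neither listed nor needed, are in the scene too. There is more than one size of the pump; the job needs the largest.

How it is judged:
On the way, in this order (a step that is already met when the one before it is completed fails the run):
1. the cup stands mouth up on the bench, let go and at rest (angle between cup's own z axis and vertical below 0.1 rad and height (world z) of cup below 0.006 m and linear speed of cup below 0.03 m/s and contact force between cup and the fingers below 0.1 N), for 0.2 s.
2. the pump, held by the fingers, is drawn clear of the stand's sleeve (distance between pump_nozzle and stand_seat above 0.1 m and contact force between pump and the fingers above 0.5 N and contact force between pump and stand below 0.05 N and contact force between pump and cup below 0.05 N), for 0.1 s.
At the end, for the whole second after the job is handed in: Cup mouth up on the bench (within 6 degrees), at rest, untouched by fingers. Pump held in the fingers, touching neither stand nor cup, still, within 11 degrees of upright, nozzle down, its tip within 18 mm of the cup's centre line and 4 to 51 mm above the rim (all of step 1 and contact force between pump and the fingers above 0.5 N and contact force between pump and stand below 0.05 N and contact force between pump and cup below 0.05 N and angle between pump's own z axis and vertical below 0.2 rad and horizontal distance between pump_nozzle and cup_rim below 0.018 m and height (world z) of pump_nozzle between 0.1 and 0.147 m and linear speed of pump below 0.03 m/s and angular speed of pump below 0.3 rad/s); the arm keeps its last pose, push and grip.
It fails at once if a bystander (board, reel, tray or flux bottle) is moved by more than 20 mm (distance of any of board, reel, tray, flux from where it was at the start of the episode above 0.02 m).
It fails at once if the cup is dropped or thrown: it moves faster than 0.75 m/s with no finger on it (linear speed of cup above 0.75 m/s and contact force between cup and the fingers below 0.02 N).
It also fails if it takes over 67 s, if anything falls off the work surface, if the arm or the gripper's body presses on something with over 40 N, if the wrist force passes 120 N, or if a joint passes its speed limit or range.

## Working session

There is one attempt and no reset: what is moved stays moved. The work goes in short steps, Python scripts to look and compute and a tool call to move; the robot and the scene stay as the last step left them, time stands still between calls to the robot, and variables do not carry over. Pictures are saved under pics/ and viewed, at most 10 in all, crops included, and the job is handed in when it is done.

Besides the shell and the picture viewer there is one more tool, called after "Request:" as name(argument=value, ...) on one line, values as JSON. step_arm: Moves the arm, as the interface text tells. Its arguments: {"type":"object","properties":{"commands":{"type":"array","items":{"type":"number"}},"squeeze":{"type":"number"}},"required":["commands"]}

```bash
mkdir -p pics; ls
cat > a.py <<'E'
from workcell import *
import cv2,numpy as np
E
python3 - <<'E'
from a import *
o=get_obs();print(o)
for n in("scene","top"):
    cv2.imwrite(f"pics/{n}0.png",camera(n)[:,:,::-1]);p=camera_params(n);print(n,p)
print(camera_params("wrist"))
E
```

```text
pics
{'clock': 0.0, 'joint_pos': array([-1.18963281,  0.33288058, -0.06471575,  1.46098047,  0.02162859,
        1.3499176 , -0.08853955]), 'joint_velocities': array([ 0.00211529, -0.00063913, -0.00066499, -0.00109869,  0.00051128,
        0.00163135,  0.00076323]), 'tau': array([-5.04532400e-04, -6.25450802e+01,  4.86546883e-02, -3.91612244e+01,
        1.61372276e-02,  9.95133334e-03,  7.16555263e-06]), 'position': array([0.2453903 , 0.5743428 , 0.20899188]), 'ee_rot': array([ 2.00511490e-01,  9.79691068e-01, -7.37524191e-04, -1.02973318e-04]), 'ft_force': array([0.33178351, 0.07436541, 0.31293063]), 'torque': array([ 0.01547173,  0.01407288, -0.04231627]), 'grasp_force': 0.0, 'grip_width': 0.9977308430702705}
scene {'mtx': array([[487.18081312,   0.        , 319.14101785],
       [  0.        , 487.18081312, 245.81064891],
       [  0.        ,   0.        ,   1.        ]]), 'extrinsics': array([[-0.45152008,  0.89214552, -0.01435244,  0.19710591],
       [ 0.64719846,  0.3163932 , -0.6935629 , -0.34225576],
       [-0.61421802, -0.32244646, -0.72025308,  1.5030296 ],
       [ 0. 
[... 302 characters left out ...]
0.9767886 ,  0.02763252, -0.21241582,  0.61526278],
       [ 0.21220571, -0.0103599 , -0.9771701 ,  1.02124792],
       [ 0.        ,  0.        ,  0.        ,  1.        ]])}
{'mtx': array([[407.80769394,   0.        , 318.06621998],
       [  0.        , 407.80769394, 242.82790444],
       [  0.        ,   0.        ,   1.        ]]), 'tool_from_camera': array([[ 1.13977279e-03, -9.48686263e-01, -3.16216816e-01,
         8.11279258e-02],
       [ 9.99999082e-01,  1.31314116e-03, -3.35172678e-04,
         7.50767861e-04],
       [ 7.33211034e-04, -3.16216144e-01,  9.48686889e-01,
        -1.65099893e-01],
       [ 0.00000000e+00,  0.00000000e+00,  0.00000000e+00,
         1.00000000e+00]])}
```

View pics/scene0.png

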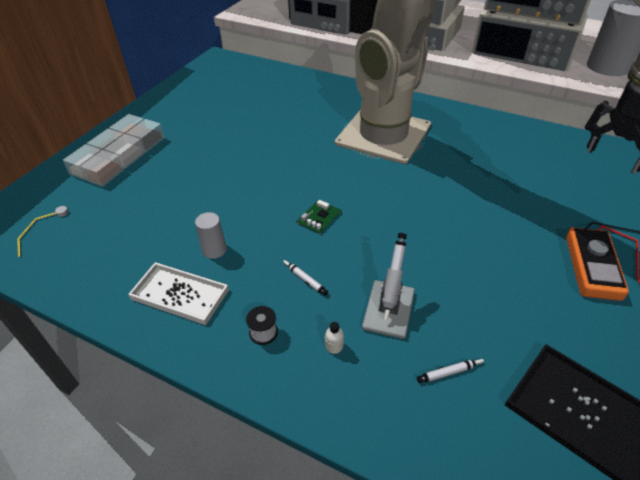

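View pics/top0.png

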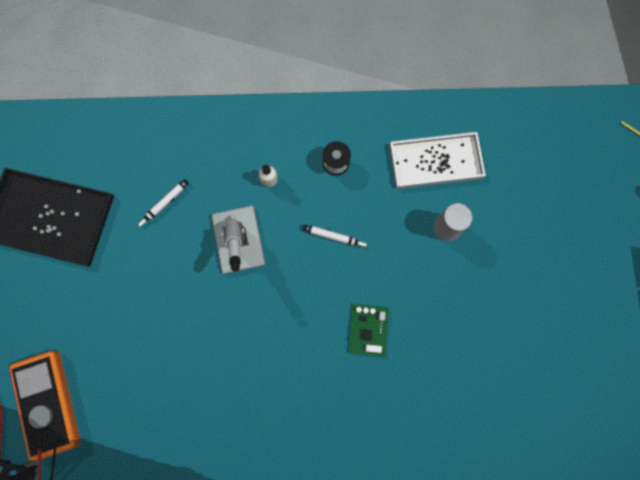

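The scene view shows the upside-down cup at (210,236) and the stand with its pump at (392,290), knob at (402,237). In the top view the cup's upper face is at about (458,217), the stand base at about (237,239), and the knob at (235,263). Two smaller pumps lie loose on the bench.

```bash
cat >> a.py <<'E'
from scipy.spatial.transform import Rotation as R
def ray(n,uv,wrist=None):
    p=camera_params(n)
    if n=="wrist":
        T=np.eye(4);T[:3,:3]=R.from_quat(wrist["ee_rot"]).as_matrix();T[:3,3]=wrist["position"];T=T@p["tool_from_camera"]
    else: T=np.linalg.inv(p["extrinsics"])
    d=T[:3,:3]@np.linalg.inv(p["mtx"])@np.array([*uv,1.]);return T[:3,3],d/np.linalg.norm(d)
def onz(n,uv,z,w=None):
    o,d=ray(n,uv,w);return o+d*(z-o[2])/d[2]
def tri(*rs):
    A=sum(np.eye(3)-np.outer(d,d) for o,d in rs);b=sum((np.eye(3)-np.outer(d,d))@o for o,d in rs);return np.linalg.solve(A,b)
def proj(n,P,wrist=None):
    p=camera_params(n)
    if n=="wrist":
        T=np.eye(4);T[:3,:3]=R.from_quat(wrist["ee_rot"]).as_matrix();T[:3,3]=wrist["position"];E=np.linalg.inv(T@p["tool_from_camera"])
    else: E=p["extrinsics"]
    q=p["mtx"]@(E[:3,:3]@np.asarray(P)+E[:3,3]);return q[:2]/q[2]
E
python3 - <<'E'
from a import *
np.set_printoptions(precision=4,suppress=True)
print("cup top",onz("top",(458,217),.096),onz("scene",(208,219),.096),tri(ray("top",(458,217)),ray("scene",(208,219))))
c=[onz("top",u,.016) for u in((211,214),(254,206),(264,264),(222,272))]
print("base",np.array(c),np.mean(c,0),[np.linalg.norm(c[i]-c[i-1]) for i in range(4)])
print("knob",tri(ray("top",(235,264)),ray("scene",(402,236))))
for n,u in(("tray",(438,160)),("reel",(337,155)),("flux",(268,177)),("board",(368,330)),("pump2a",(335,236)),("pump2b",(163,203))):print(n,onz("top",u,.02))
t=cv2.imread("pics/top0.png")[180:300,180:300];s=cv2.imread("pics/scene0.png")[215:345,340:440]
cv2.imwrite("pics/c1.png",np.hstack([cv2.resize(t,(400,400),interpolation=2),cv2.resize(s,(308,400),interpolation=2)]))
E
```

```text
cup top [ 0.6321 -0.1842  0.096 ] [ 0.6279 -0.1849  0.096 ] [ 0.6309 -0.1827  0.0997]
base [[0.6722 0.3126 0.016 ]
 [0.687  0.2223 0.016 ]
 [0.563  0.2021 0.016 ]
 [0.5489 0.2883 0.016 ]] [0.6178 0.2563 0.016 ] [np.float64(0.12569675170897604), np.float64(0.09143475016530615), np.float64(0.12568213374535228), np.float64(0.08735107066306531)]
knob [0.5427 0.2422 0.1519]
tray [ 0.7768 -0.1721  0.02  ]
reel [0.794  0.0437 0.02  ]
flux [0.7488 0.192  0.02  ]
board [ 0.423  -0.0053  0.02  ]
pump2a [0.6169 0.0541 0.02  ]
pump2b [0.6978 0.4128 0.02  ]
```

View pics/c1.png

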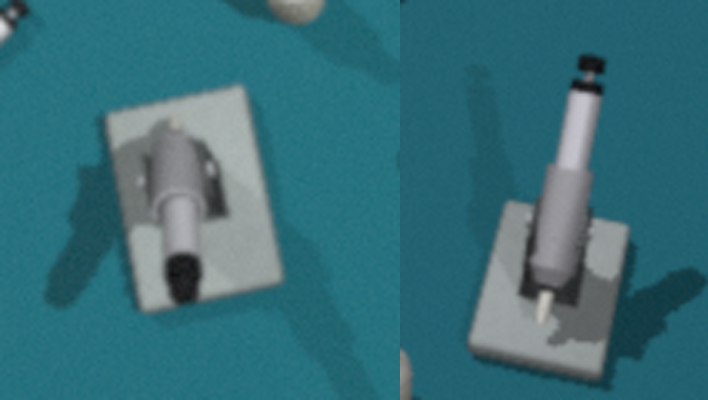

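Run:
```python
from a import *
np.set_printoptions(precision=4,suppress=True)
a=tri(ray("top",(234.9,264.9)),ray("scene",(402.4,234.2)));b=tri(ray("top",(232.8,216.3)),ray("scene",(386.1,319.6)))
print(a,b,np.linalg.norm(a-b),(a-b)/np.linalg.norm(a-b))
# model: base centre + yaw
from scipy.optimize import least_squares
ct=np.array([(107,114),(243,85),(284,282),(140,313)])/(400/120)+180
cs=np.array([(508,202),(628,224),(600,372),(470,342)])
cs=(cs-[400,0])/(400/130)+[340,215]
L=[(65,45),(65,-45),(-65,-45),(-65,45)]
def res(q):
    M=R.from_euler('z',q[2]).as_matrix();r=[]
    P=[np.array([q[0],q[1],0])+M@np.array([x/1e3,y/1e3,.016]) for x,y in L]
    r+=[proj("top",P[i])-ct[i] for i in range(4)]
    r+=[proj("scene",P[i])-cs[j] for i,j in((3,0),(2,0))][:0]
    for i,j in((2,1),(3,0),(1,2),(0,3)): r.append(0*cs[j])
    return np.concatenate(r)
s=least_squares(res,[.62,.25,.15]);print(s.x,s.fun.round(1))
q=s.x;M=R.from_euler('z',q[2]).as_matrix()
for i in range(4):print(L[i],proj("scene",np.array([q[0],q[1],0])+M@np.array([L[i][0]/1e3,L[i][1]/1e3,.016])),cs[i])
d=M@np.array([-.7071,0,.7071]);print("axis",d)
```

```text
[0.5405 0.2419 0.155 ] [0.6621 0.2658 0.0297] 0.1762468142118025 [-0.69   -0.1355  0.711 ]
[0.6167 0.2557 0.1848] [-0.8 -0.2  0.6 -0.3  0.1  0.3  0.1  0.2  0.   0.   0.   0.   0.   0.
  0.   0. ]
(65, 45) [404.6159 335.6868] [375.1  280.65]
(65, -45) [360.7979 325.5786] [414.1 287.8]
(-65, -45) [373.8539 278.6077] [405.  335.9]
(-65, 45) [414.3484 287.0866] [362.75 326.15]
axis [-0.6951 -0.13    0.7071]
```

Request:
step_arm(commands=[85, 0, 0, 0.1, 0, 0, 0, 85, 0.1, -0.2, 0.2, 0, 0, 0, 85, 0.2, -0.4, 0.25, 0, 0, 0, 85, 0.3, -0.6, 0.25, 0, 0, 0, 85, 0.4, -0.8, 0.25, 0, 0, 0, 85, 0.4, -1, 0.25, 0, 0, 0, 85, 0.4, -1, 0.25, 0, 0, 0, 85, 0.4, -1, 0.25, 0, 0, 0, 85, 0.4, -1, 0.25, 0, 0, 0, 85, 0.4, -1, 0.25, 0, 0, 0], squeeze=30)

```text
clock: 1.35
position: [0.4547, 0.0627, 0.3529]
ee_rot: [0.2, 0.98, 0.0, -0.0]
ft_force: [1.6, 1.1, -0.6]
grip_width: 0.996
grasp_force: 0.0
```

Run:
```python
from a import *
np.set_printoptions(precision=3,suppress=True)
o=get_obs();print(o["clock"],o["joint_pos"],o["position"],R.from_quat(o["ee_rot"]).as_matrix())
s=camera("scene")[:,:,::-1];t=camera("top")[:,:,::-1]
cv2.imwrite("pics/s1.png",np.hstack([s[:,150:500],t[:,200:640]])[:, :790])
```

```text
1.35 [-0.671 -0.105  0.399  1.639  0.041  1.6    0.894] [0.455 0.063 0.353] [[-0.92   0.393 -0.   ]
 [ 0.393  0.92   0.   ]
 [ 0.     0.    -1.   ]]
```

View pics/s1.png

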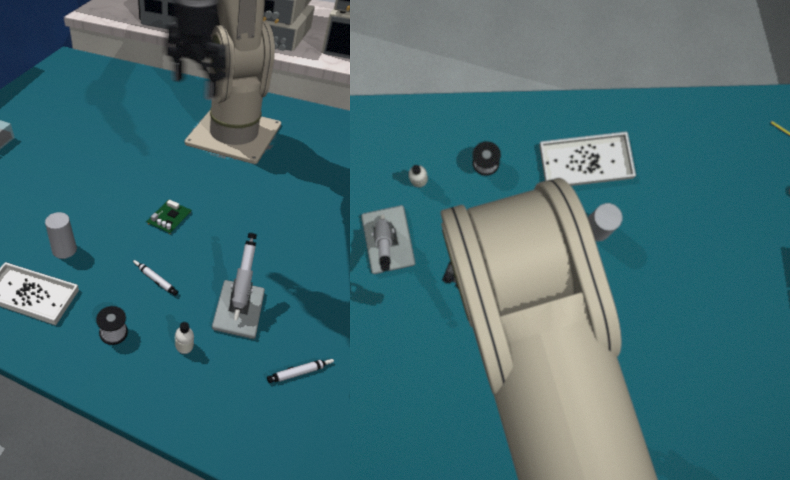

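No camera housing shows on the gripper. The elbow covers much of the top view, and nothing on the bench has moved. The small loose pump would be in the way of a side approach to the cup where it stands. I'll lift the cup from above and carry it to clear bench, then turn it over there.

Request:
step_arm(commands=[85, 0.1, -0.15, -0.1, 0, 0, 0, 85, 0.2, -0.3, -0.15, 0, 0, 0, 85, 0.29, -0.41, -0.2, 0, 0, 0, 85, 0.29, -0.41, -0.25, 0, 0, 0, 85, 0.29, -0.41, -0.25, 0, 0, 0, 85, 0.29, -0.41, -0.25, 0, 0, 0, 85, 0.29, -0.41, -0.25, 0, 0, 0, 85, 0.29, -0.41, -0.25, 0, 0, 0, 85, 0.29, -0.41, -0.25, 0, 0, 0, 85, 0.29, -0.41, -0.25, 0, 0, 0])

```text
clock: 2.7
position: [0.6288, -0.1804, 0.2036]
ee_rot: [0.2, 0.98, 0.0, 0.001]
ft_force: [0.6, 0.0, 0.3]
grip_width: 0.998
grasp_force: 0.0
```

Run:
```python
from a import *
np.set_printoptions(precision=3,suppress=True)
o=get_obs();print(o["clock"],o["joint_pos"],o["position"])
w=camera("wrist")[:,:,::-1].copy()
for P in ((.631,-.184,.096),(.658,-.184,.096),(.604,-.184,.096),(.631,-.157,.096),(.631,-.211,.096)):
    u=proj("wrist",P,o);print(u);cv2.circle(w,tuple(int(v) for v in u),3,(0,0,255),-1)
cv2.imwrite("pics/w1.png",w)
```

```text
2.7 [-0.262  0.452  0.659  1.417 -0.278  1.365  1.573] [ 0.629 -0.18   0.204]
[313.449 234.124]
[328.24  267.124]
[297.818 199.249]
[349.319 219.555]
[278.408 248.356]
```

View pics/w1.png

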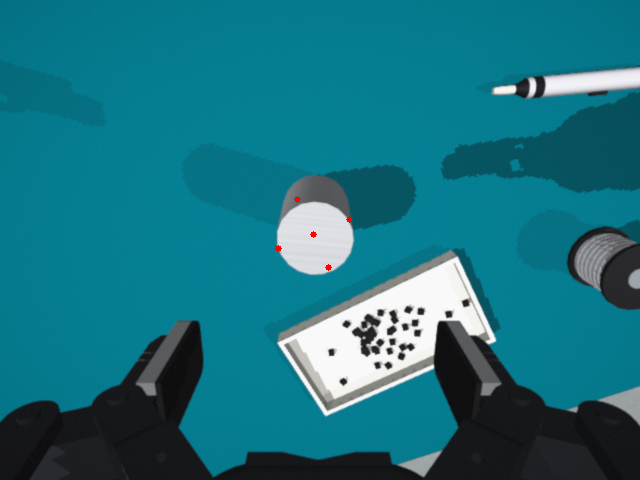

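The cup's upper face is centred at (315,237), against (313,234) predicted, so it's at about (0.633,-0.184). Now I'll go down and grip it from above.

Request:
step_arm(commands=[85, 0.007, -0.007, -0.08, 0, 0, 0, 85, 0.007, -0.007, -0.16, 0, 0, 0, 85, 0.007, -0.007, -0.24, 0, 0, 0, 85, 0.007, -0.007, -0.245, 0, 0, 0, 40, 0.007, -0.007, -0.245, 0, 0, 0, 40, 0.007, -0.007, -0.245, 0, 0, 0, 40, 0.007, -0.007, -0.245, 0, 0, 0, 40, 0.007, -0.007, -0.245, 0, 0, 0, 40, 0.007, -0.007, -0.245, 0, 0, 0, 40, 0.007, -0.007, -0.245, 0, 0, 0])

```text
clock: 4.0
position: [0.6345, -0.1859, 0.0588]
ee_rot: [0.2, 0.98, 0.0, 0.002]
ft_force: [0.5, 0.1, 6.4]
grip_width: 0.62
grasp_force: 30.8
```

Request:
step_arm(commands=[40, 0, 0, 0.04, 0, 0, 0, 40, 0, -0.05, 0.06, 0, 0, 0, 40, -0.03, -0.12, 0.06, 0, 0, 0, 40, -0.06, -0.2, 0.06, 0, 0, 0, 40, -0.06, -0.27, 0.06, 0, 0, 0, 40, -0.06, -0.27, 0.03, 0, 0, 0, 40, -0.06, -0.27, 0.01, 0, 0, 0, 40, -0.06, -0.27, 0.002, 0, 0, 0, 40, -0.06, -0.27, 0.002, 0, 0, 0, 85, -0.06, -0.27, 0.002, 0, 0, 0])

```text
clock: 5.25
position: [0.5979, -0.3459, 0.0577]
ee_rot: [0.199, 0.98, 0.0, 0.001]
ft_force: [0.1, -0.2, -0.6]
grip_width: 0.814
grasp_force: 0.0
```

Request:
step_arm(commands=[85, 0, 0, 0, 0, 0, 0, 85, 0, 0, 0, 0, 0, 0, 85, 0, 0, 0.05, 0, 0, 0, 85, 0, 0, 0.15, 0, 0, 0, 85, 0, 0.1, 0.25, 0, 0, 0, 85, 0, 0.2, 0.3, 0, 0, 0, 85, 0, 0.3, 0.3, 0, 0, 0, 85, 0, 0.33, 0.3, 0, 0, 0, 85, 0, 0.33, 0.3, 0, 0, 0, 85, 0, 0.33, 0.3, 0, 0, 0])

```text
clock: 6.5
position: [0.5966, -0.1503, 0.237]
ee_rot: [0.201, 0.98, -0.0, 0.0]
ft_force: [0.2, 0.1, -0.5]
grip_width: 0.993
grasp_force: 0.0
```

Run:
```python
from a import *
np.set_printoptions(precision=3,suppress=True)
o=get_obs();print(o["clock"],o["joint_pos"],o["position"])
cv2.imwrite("pics/s2.png",camera("scene")[:,:,::-1]);cv2.imwrite("pics/t2.png",camera("top")[:,:,::-1])
print(proj("scene",(.598,-.348,.096)),proj("top",(.598,-.348,.096)))
# desired tool: z=u, x=+/-z
a=np.array([.3,-.95,0]);a/=np.linalg.norm(a)
R0=R.from_quat(o["ee_rot"])
for sx in(1,-1):
    x=np.array([0,0,sx*1.]);T=R.from_matrix(np.column_stack([x,np.cross(a,x),a]));v=(T*R0.inv()).as_rotvec();print(sx,v/np.pi,np.linalg.norm(v))
```

```text
6.5 [-0.344  0.337  0.667  1.479 -0.209  1.397  1.498] [ 0.597 -0.15   0.237]
[160.13  191.291] [543.63 231.78]
1 [-0.402  0.444  0.544] 2.5425577112583286
-1 [-0.38  -0.344 -0.214] 1.7454123114425368
```

View pics/s2.png

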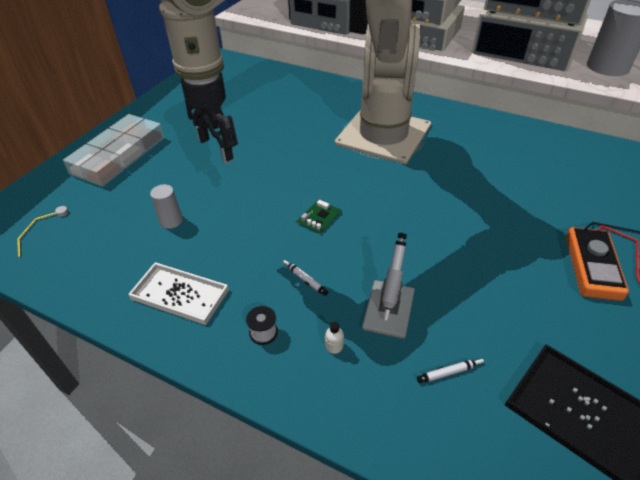

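The cup now stands clear at about (163,192) in the scene image, and the bystanders haven't moved. The side grasp needs to stay within the joint ranges, so I'll fit a kinematic model from the logged states and check it.

```bash
cat > kin.py <<'E'
from a import *
from scipy.optimize import least_squares
lo=np.array([-2.6,-.5,-1.47,.16,-1.27,.06,-2.6]);hi=np.array([2.6,2.12,1.34,2.42,4.41,2.06,2.6])
C=np.array([[0,1,0],[0,0,0],[0,0,0]])
Q0=np.array([[-1.18963,.33288,-.064716,1.46098,.021629,1.349918,-.0885396],[-.671,-.105,.399,1.639,.041,1.6,.894],[-.262,.452,.659,1.417,-.278,1.365,1.573],[-.344,.337,.667,1.479,-.209,1.397,1.498]])
P0=np.array([[.2453903,.5743428,.20899],[.455,.063,.353],[.629,-.18,.204],[.597,-.15,.237]])
def fk(q,L,k=None):
    p=np.zeros(3);M=R.identity()
    z=np.array([0,0,1.]);p=p+L[0]*z
    for i in range(7):
        M=M*(R.from_euler('z',-q[i]) if i%2==0 else R.from_euler('y',q[i]))
        if i in(1,2): p=p+M.apply([0,0,1])*(L[1]if i==1 else 0)
        if i==3:p=p+M.apply([0,0,1])*L[2]
        if i==5:p=p+M.apply([0,0,1])*L[3]
    return p,M
L=least_squares(lambda L:np.concatenate([fk(q,L)[0]-p for q,p in zip(Q0,P0)]),[.3,.4,.4,.3]);LR=L;L=L.x
K=fk(Q0[0],L)[1].inv()*R.from_quat([0.20051149,.979691068,-.00073752,-.00010297])
def tool(q):
    p,M=fk(q,L);return p,M*K
def ik(p,M,q0):
    # minimise pose error with a small pull to q0
    f=lambda q:np.concatenate([(tool(q)[0]-p)*10,(M*tool(q)[1].inv()).as_rotvec()*3,.003*(q-q0)])
    s=least_squares(f,np.clip(q0,lo+.01,hi-.01),bounds=(lo+.02,hi-.02));return s.x,np.abs(s.fun[:6]).max()
E
python3 - <<'E'
from kin import *
np.set_printoptions(precision=3,suppress=True)
print(L,LR.fun,K.as_matrix().round(2))
for h in((.3,-.95,0),(.6,-.8,0),(.8,-.6,0)):
    h=np.array(h)/np.linalg.norm(h);tcp=np.array([.598,-.346,.048])+h*.019
    for sx in(1,-1):
        x=np.array([0,0,sx*1.]);T=R.from_matrix(np.column_stack([x,np.cross(h,x),h]))
        q,e=ik(tcp,T,np.array([-.2,.8,.3,1.4,2.,.9,2. if sx>0 else -1]));print(h,sx,q,e)
E
```

```text
[5.331 0.372 0.516 5.359] [-0.047  0.009  0.001  0.008  0.049  0.004 -0.     0.028 -0.002  0.003
  0.024 -0.003] [[ 0. -1.  0.]
 [ 1.  0.  0.]
 [-0.  0.  1.]]
[ 0.301 -0.954  0.   ] 1 [-1.825  1.625 -0.372  0.18   0.462  1.62   1.625] 3.709400033553815
[ 0.301 -0.954  0.   ] -1 [-1.835  1.622 -0.275  0.18   0.364  1.617 -1.51 ] 3.709404255666602
[ 0.6 -0.8  0. ] 1 [-2.171  1.648 -0.331  0.18   0.385  1.617  1.594] 3.0633632467537675
[ 0.6 -0.8  0. ] -1 [-2.175  1.647 -0.285  0.18   0.338  1.616 -1.545] 3.0633095529279997
[ 0.8 -0.6  0. ] 1 [-2.452  1.661 -0.414  0.18   0.433  1.619  1.555] 3.0442124571534706
[ 0.8 -0.6  0. ] -1 [-2.458  1.659 -0.357  0.18   0.376  1.617 -1.583] 3.044217151382592
```

Request:
step_arm(commands=[85, 0, 0, 0.05, -0.044, -0.033, 0, 85, 0, 0, 0.1, -0.089, -0.067, 0, 85, 0, 0, 0.1, -0.13, -0.1, 0, 85, 0, 0, 0.1, -0.178, -0.133, 0, 85, 0, 0, 0.1, -0.178, -0.133, 0, 85, 0, 0, 0.1, -0.178, -0.133, 0, 85, 0, 0, 0.1, -0.178, -0.133, 0, 85, 0, 0, 0.1, -0.178, -0.133, 0, 85, 0, 0, 0.1, -0.178, -0.133, 0, 85, 0, 0, 0.1, -0.178, -0.133, 0])

```text
clock: 7.85
position: [0.5968, -0.1496, 0.297]
ee_rot: [0.189, 0.921, -0.227, 0.255]
ft_force: [-0.0, -0.0, -0.1]
grip_width: 0.996
grasp_force: 0.0
```

```bash
python3 - <<'E'
from a import *
o=get_obs();print(repr(o["joint_pos"]),repr(o["position"]),repr(o["ee_rot"]))
q1=o["joint_pos"];p1=o["position"]
s=open("kin.py").read()
s=s.replace("Q0=","Q1=np.array(%s)\nP1=np.array(%s)\nQ0="%(q1.tolist(),p1.tolist()))
s=s.replace("def fk","Q0=np.vstack([Q0,Q1]);P0=np.vstack([P0,P1])\ndef fk")
s=s.replace("M.apply([0,0,1])*(L[1]if i==1 else 0)","(M.apply([0,L[4],L[1]]) if i==1 else 0)").replace("M.apply([0,0,1])*L[2]","M.apply([0,L[5],L[2]])")
s=s.replace("[.3,.4,.4,.3])","[.3,.4,.4,.3,0,0])")
open("kin.py","w").write(s)
E
cat > t.py <<'E'
from kin import *
np.set_printoptions(precision=3,suppress=True)
print(L,LR.fun)
o=get_obs();print((tool(o["joint_pos"])[1].inv()*R.from_quat(o["ee_rot"])).magnitude())
for h in((.3,-.95,0),(.6,-.8,0),(.8,-.6,0)):
    h=np.array(h)/np.linalg.norm(h);tcp=np.array([.598,-.346,.048])+h*.019
    for sx in(1,-1):
        x=np.array([0,0,sx*1.]);T=R.from_matrix(np.column_stack([x,np.cross(h,x),h]))
        q,e=ik(tcp,T,np.array([-.2,.8,.3,1.4,2.,.9,2. if sx>0 else -1]));print(h,sx,q,e)
E
python3 t.py
```

```text
array([-0.76549179, -0.07826254,  0.56217712,  1.90207849,  0.76115387,
        1.09680673,  0.67993515]) array([ 0.59682139, -0.14961201,  0.29704538]) array([ 0.18857288,  0.92062354, -0.22733658,  0.25536374])
[ 0.259  0.449  0.49   0.365 -0.022 -0.023] [-0.  0.  0. -0. -0. -0. -0. -0. -0.  0.  0.  0.  0.  0. -0.]
2.6420398363015204e-06
[ 0.301 -0.954  0.   ] 1 [-0.294  0.978  0.253  1.943  1.676  1.333  1.778] 1.547169519167113e-06
[ 0.301 -0.954  0.   ] -1 [-0.286  0.976  0.244  1.943  1.681  1.34  -1.362] 1.7744077762671395e-06
[ 0.6 -0.8  0. ] 1 [-0.223  0.947  0.273  2.166  2.157  1.361  1.488] 3.6826770657974955e-06
[ 0.6 -0.8  0. ] -1 [-0.195  0.94   0.246  2.165  2.168  1.378 -1.64 ] 3.992895062088661e-06
[ 0.8 -0.6  0. ] 1 [-0.053  0.956  0.299  2.266  2.637  1.502  1.33 ] 6.084280280261986e-06
[ 0.8 -0.6  0. ] -1 [-0.015  0.945  0.265  2.264  2.652  1.513 -1.782] 6.253679837810171e-06
```

```bash
cat >> kin.py <<'E'
def frame(az,pitch,sx):  # tool z at azimuth az deg, pitched down by pitch deg, x up (sx=1)/down(-1)
    a,b=np.radians([az,pitch]);h=np.array([np.cos(a)*np.cos(b),np.sin(a)*np.cos(b),-np.sin(b)])
    y=np.cross(h,[0,0,sx]);y/=np.linalg.norm(y);return h,R.from_matrix(np.column_stack([np.cross(y,h),y,h]))
def delta(p,M,o=None):
    o=o or get_obs();v=(M*R.from_quat(o["ee_rot"]).inv()).as_rotvec()
    print("shift/.6",((p-o["position"])/.6).round(3),"turn/pi",(v/np.pi).round(3))
E
python3 - <<'E'
from kin import *
np.set_printoptions(precision=3,suppress=True)
o=get_obs()
print("cup",onz("scene",(163.5,192),.096))
h,M=frame(-36.87,5,1);g=np.array([.6,-.347,.044])
B=g+.019*h-.13*h;B[2]=.25
delta(B,M)
# path simulation, interpolate in pose
q=o["joint_pos"];v=(M*R.from_quat(o["ee_rot"]).inv()).as_rotvec()
for t in np.linspace(.1,1,10):
    q,e=ik(o["position"]+t*(B-o["position"]),R.from_rotvec(t*v)*R.from_quat(o["ee_rot"]),q);print(q,e)
for P in(B-[0,0,.195],g+.019*h):
    q,e=ik(P,M,q);print(q,e)
E
```

```text
cup [ 0.597 -0.339  0.096]
shift/.6 [-0.142 -0.218 -0.078] turn/pi [-0.61   0.484  0.429]
[-0.778 -0.037  0.548  1.921  0.849  1.149  0.838] 4.7489102146525205e-07
[-0.79  -0.004  0.532  1.963  0.953  1.186  0.98 ] 3.051543568249884e-07
[-0.802  0.018  0.517  2.027  1.072  1.209  1.109] 3.9481578102684743e-07
[-0.811  0.031  0.505  2.11   1.204  1.222  1.226] 5.024359776145688e-07
[-0.814  0.036  0.497  2.208  1.349  1.226  1.336] 6.236782813320861e-07
[-0.808  0.032  0.496  2.315  1.51   1.222  1.442] 7.688883670795032e-07
[-0.253  0.041 -0.04   2.4    1.691  1.226  1.552] 4.9562687630902696e-05
[ 1.177  0.423 -1.45   2.4    2.046  1.511  1.875] 0.11372957230222058
[ 1.236  0.493 -1.45   2.4    2.17   1.498  2.152] 0.3374450642039273
[ 1.38   0.346 -1.45   2.4    2.21   1.223  2.358] 0.5651000192844668
[ 1.312  1.431 -0.908  2.4    3.404  1.785  2.58 ] 0.19104962029608874
[ 1.379  1.322 -1.003  2.231  3.278  1.438  2.549] 1.306628463218525e-06
```

Run:
```python
from kin import *
np.set_printoptions(precision=3,suppress=True)
o=get_obs()
t=camera("top")[195:270,500:590].astype(int);m=((t.max(2)-t.min(2))<25)&(t.min(2)>95)
n,lab,st,c=cv2.connectedComponentsWithStats(m.astype(np.uint8));print([(s,(k+[500,195]).round(1)) for s,k in zip(st,c) if s[4]>100])
for s,k in zip(st[1:],c[1:]):
    if s[4]>100:print(onz("top",k+[500,195],.096))
for az in(-72,-78):
  h,M=frame(az,5,1);g=np.array([.598,-.342,.044])
  B=g+.019*h-.13*h;B[2]=.22
  delta(B,M)
  q=o["joint_pos"];v=(M*R.from_quat(o["ee_rot"]).inv()).as_rotvec()
  for t in np.linspace(.1,1,10):
    q,e=ik(o["position"]+t*(B-o["position"]),R.from_rotvec(t*v)*R.from_quat(o["ee_rot"]),q);
    if t in(.5,1):print(q,e)
  for P in(B-[0,0,.165],g+.019*h):
    q,e=ik(P,M,q);print(q,e)
  h,M=frame(az,3,-1)
  q,e=ik(g+.019*h,M,q-[0,0,0,0,0,0,3.14]);print("place",q,e)
```

```text
[(array([   0,    0,   90,   75, 6162], dtype=int32), array([544.8, 232. ])), (array([ 28,  25,  27,  27, 588], dtype=int32), array([541.1, 232.4]))]
[ 0.597 -0.343  0.096]
shift/.6 [-0.055 -0.146 -0.128] turn/pi [-0.406  0.601  0.337]
[-0.744  0.313  0.537  1.814  0.882  1.334  1.591] 4.950766694933334e-07
[-0.792  0.505  0.512  2.139  1.377  1.306  2.152] 4.5950675331418786e-07
[-0.709  0.906  0.398  2.057  1.334  1.22   1.847] 1.4763170973208783e-06
[-0.526  0.998  0.504  1.985  1.537  1.061  1.787] 1.0462084310547459e-06
place [-0.531  1.03   0.505  1.975  1.535  1.088 -1.376] 1.7825535297832934e-07
shift/.6 [-0.036 -0.141 -0.128] turn/pi [-0.37   0.615  0.32 ]
[-0.714  0.356  0.538  1.742  0.814  1.365  1.631] 5.786943141350428e-07
[-0.758  0.579  0.501  2.014  1.265  1.354  2.222] 3.7951411430148283e-07
[-0.686  0.94   0.401  1.937  1.212  1.264  1.959] 1.2096354822660471e-06
[-0.518  1.018  0.5    1.9    1.386  1.095  1.905] 9.057330054296245e-07
place [-0.524  1.048  0.503  1.889  1.386  1.12  -1.256] 1.6925663204325764e-07
```

Request:
step_arm(commands=[85, 0, -0.02, 0, -0.028, 0.046, 0.024, 85, 0, -0.04, 0, -0.055, 0.092, 0.048, 85, -0.01, -0.06, 0, -0.083, 0.138, 0.072, 85, -0.01, -0.08, -0.02, -0.111, 0.184, 0.096, 85, -0.02, -0.1, -0.04, -0.139, 0.231, 0.12, 85, -0.02, -0.12, -0.06, -0.166, 0.277, 0.144, 85, -0.03, -0.14, -0.08, -0.194, 0.323, 0.168, 85, -0.036, -0.14, -0.1, -0.222, 0.369, 0.192, 85, -0.036, -0.14, -0.12, -0.25, 0.415, 0.216, 85, -0.036, -0.14, -0.12, -0.278, 0.461, 0.24])

```text
clock: 9.15
position: [0.5754, -0.2329, 0.2241]
ee_rot: [-0.427, 0.686, -0.518, -0.279]
ft_force: [0.3, -0.0, -0.0]
grip_width: 0.993
grasp_force: 0.0
```

Run:
```python
from kin import *
np.set_printoptions(precision=3,suppress=True)
o=get_obs();print(o["clock"],o["joint_pos"],o["position"])
h,M=frame(-78,5,1);g=np.array([.597,-.343,.044]);B=g+.019*h-.13*h;print(B,h);B[2]=.16;delta(B,M)
```

```text
9.15 [-0.738  0.51   0.555  1.869  1.017  1.331  1.942] [ 0.575 -0.233  0.224]
[ 0.574 -0.235  0.054] [ 0.207 -0.974 -0.087]
shift/.6 [-0.002 -0.003 -0.107] turn/pi [-0.092  0.152  0.078]
```

Request:
step_arm(commands=[85, 0, 0, -0.03, -0.04, 0.065, 0.034, 85, 0, 0, -0.06, -0.07, 0.115, 0.06, 85, 0, 0, -0.1, -0.092, 0.152, 0.078, 85, 0, 0, -0.14, -0.092, 0.152, 0.078, 85, 0, 0, -0.18, -0.092, 0.152, 0.078, 85, 0, -0.002, -0.22, -0.092, 0.152, 0.078, 85, -0.002, -0.003, -0.25, -0.092, 0.152, 0.078, 85, -0.002, -0.003, -0.27, -0.092, 0.152, 0.078, 85, -0.002, -0.003, -0.28, -0.092, 0.152, 0.078, 85, -0.002, -0.003, -0.28, -0.092, 0.152, 0.078])

```text
clock: 10.4
position: [0.5742, -0.2351, 0.057]
ee_rot: [0.571, -0.467, 0.526, 0.424]
ft_force: [-0.8, -0.2, -0.4]
grip_width: 0.995
grasp_force: 0.0
```

Run:
```python
from kin import *
np.set_printoptions(precision=3,suppress=True)
o=get_obs();print(o["clock"],o["joint_pos"],o["position"],o["ft_force"])
h,M=frame(-78,5,1);g=np.array([.597,-.343,.044]);delta(g+.019*h,M)
w=camera("wrist")[:,:,::-1].copy()
for P in((.597,-.343,.096),):
    cv2.circle(w,tuple(int(v) for v in proj("wrist",P,o)),3,(0,0,255),-1)
s=camera("scene")[:,:,::-1]
cv2.imwrite("pics/w3.png",np.hstack([cv2.resize(w,(400,300)),cv2.resize(s[100:340,80:400],(400,300))]))
```

```text
10.4 [-0.72   0.949  0.442  1.942  1.188  1.236  1.962] [ 0.574 -0.235  0.057] [-0.814 -0.201 -0.38 ]
shift/.6 [ 0.045 -0.211 -0.024] turn/pi [-0.001  0.002  0.001]
```

View pics/w3.png

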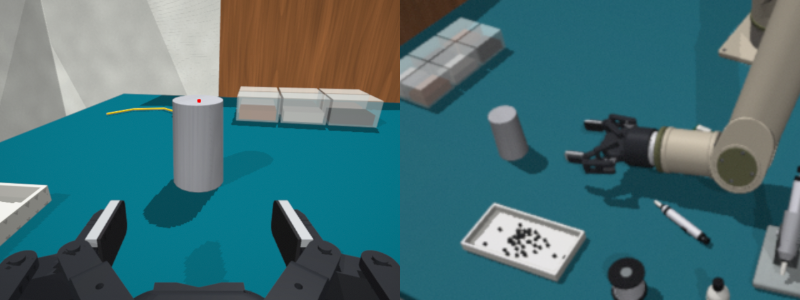

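The cup sits centred between the open fingers in the wrist view, with its top at (198,101) where predicted. The light spot by the wrist is the board behind it. I'll advance and close.

Request:
step_arm(commands=[85, 0.01, -0.05, -0.006, 0, 0, 0, 85, 0.022, -0.1, -0.012, 0, 0, 0, 85, 0.034, -0.16, -0.018, 0, 0, 0, 85, 0.045, -0.211, -0.024, 0, 0, 0, 85, 0.045, -0.211, -0.024, 0, 0, 0, 50, 0.045, -0.211, -0.024, 0, 0, 0, 45, 0.045, -0.211, -0.024, 0, 0, 0, 45, 0.045, -0.211, -0.024, 0, 0, 0, 45, 0.045, -0.211, -0.024, 0, 0, 0, 45, 0.045, -0.211, -0.024, 0, 0, 0], squeeze=35)

```text
clock: 11.75
position: [0.6011, -0.3616, 0.0426]
ee_rot: [0.571, -0.467, 0.526, 0.424]
ft_force: [0.1, 0.1, 0.4]
grip_width: 0.585
grasp_force: 34.2
```

Request:
step_arm(commands=[45, 0, 0, 0.01, 0, 0, 0, 45, 0, 0, 0.03, 0, 0, 0, 45, 0, 0, 0.06, 0, 0, 0, 45, 0, 0, 0.1, 0, 0, 0, 45, 0, 0, 0.15, 0, 0, 0, 45, 0, 0, 0.2, 0, 0, 0, 45, 0, 0, 0.2, 0, 0, 0, 45, 0, 0, 0.2, 0, 0, 0, 45, 0, 0, 0.2, 0, 0, 0, 45, 0, 0, 0.2, 0, 0, 0])

```text
clock: 13.0
position: [0.6008, -0.3618, 0.162]
ee_rot: [0.571, -0.467, 0.526, 0.424]
ft_force: [0.4, 0.4, -2.3]
grip_width: 0.587
grasp_force: 34.3
```

Run:
```python
from kin import *
np.set_printoptions(precision=3,suppress=True)
o=get_obs();print(o["clock"],o["joint_pos"],o["position"],o["ft_force"],o["grip_width"])
h,M=frame(-78,5,1)
w=camera("wrist")[:,:,::-1].copy()
c=o["position"]-.019*R.from_quat(o["ee_rot"]).as_matrix()[:,2]
d=np.array([np.sin(np.radians(12)),-np.cos(np.radians(12)),0])
for P in (c+[0,0,.052],c+[0,0,.052]+.027*d,c+[0,0,.052]-.027*d):
    cv2.circle(w,tuple(int(v) for v in proj("wrist",P,o)),3,(0,0,255),-1)
s=camera("scene")[:,:,::-1]
cv2.imwrite("pics/w4.png",np.hstack([cv2.resize(w,(400,300)),cv2.resize(s[100:280,80:320],(400,300))]))
# place target
h2,M2=frame(-78,3,-1);g=o["position"]-.019*h
delta(g+.019*h2,M2,o);print(h2,M2.as_matrix())
```

```text
13.0 [-0.61   0.78   0.632  1.977  1.383  1.082  2.089] [ 0.601 -0.362  0.162] [ 0.358  0.368 -2.311] 0.5871890375399526
shift/.6 [ 0.    -0.     0.001] turn/pi [ 0.206 -0.974 -0.07 ]
[ 0.208 -0.977 -0.052] [[-0.011  0.978  0.208]
 [ 0.051  0.208 -0.977]
 [-0.999  0.    -0.052]]
```

View pics/w4.png

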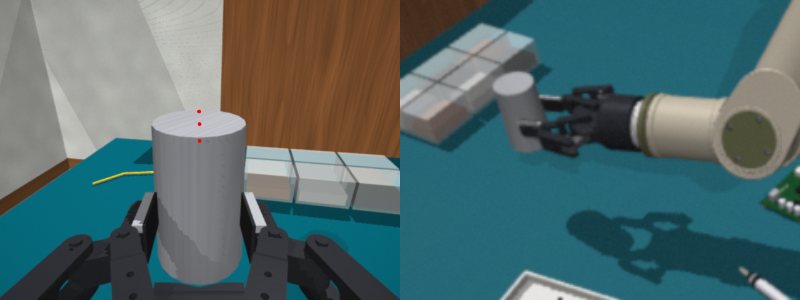

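The cup is lifted, centred and straight between the pads, with its top at (199,123) as predicted. Next is a half roll about the tool axis, in two calls.

Request:
step_arm(commands=[45, 0, 0, 0, 0.011, -0.052, -0.005, 45, 0, 0, 0, 0.022, -0.104, -0.009, 45, 0, 0, 0, 0.033, -0.156, -0.014, 45, 0, 0, 0, 0.044, -0.208, -0.019, 45, 0, 0, 0, 0.055, -0.26, -0.023, 45, 0, 0, 0, 0.066, -0.312, -0.028, 45, 0, 0, 0, 0.077, -0.364, -0.032, 45, 0, 0, 0, 0.088, -0.416, -0.037, 45, 0, 0, 0, 0.1, -0.468, -0.042, 45, 0, 0, 0, 0.11, -0.52, -0.046])

```text
clock: 14.35
position: [0.601, -0.3619, 0.1625]
ee_rot: [-0.034, 0.737, -0.666, 0.11]
ft_force: [-0.2, -0.1, -1.8]
grip_width: 0.584
grasp_force: 34.3
```

Run:
```python
from kin import *
np.set_printoptions(precision=3,suppress=True)
o=get_obs();print(o["clock"],o["joint_pos"],o["position"],o["ft_force"],o["grip_width"])
h=R.from_quat(o["ee_rot"]).as_matrix()[:,2];h2,M2=frame(-78,3,-1);g=o["position"]-.019*h
delta(g+.019*h2,M2,o)
```

```text
14.35 [-0.652  0.802  0.685  1.982  1.359  1.044  0.409] [ 0.601 -0.362  0.163] [-0.232 -0.097 -1.799] 0.5836617560760172
shift/.6 [ 0.    -0.     0.001] turn/pi [ 0.087 -0.453 -0.032]
```

Request:
step_arm(commands=[45, 0, 0, 0, 0.01, -0.05, -0.003, 45, 0, 0, 0, 0.019, -0.1, -0.007, 45, 0, 0, 0, 0.029, -0.15, -0.01, 45, 0, 0, 0, 0.038, -0.2, -0.014, 45, 0, 0, 0, 0.048, -0.25, -0.018, 45, 0, 0, 0, 0.058, -0.3, -0.021, 45, 0, 0, -0.02, 0.067, -0.35, -0.025, 45, 0, 0, -0.04, 0.077, -0.4, -0.028, 45, 0, 0, -0.07, 0.087, -0.453, -0.032, 45, 0, 0, -0.1, 0.087, -0.453, -0.032])

```text
clock: 15.6
position: [0.6012, -0.3617, 0.1018]
ee_rot: [0.455, 0.565, -0.434, 0.535]
ft_force: [0.2, -0.2, -1.2]
grip_width: 0.583
grasp_force: 34.3
```

Run:
```python
from kin import *
np.set_printoptions(precision=3,suppress=True)
o=get_obs();print(o["clock"],o["joint_pos"],o["position"],o["ft_force"],o["grip_width"])
h=R.from_quat(o["ee_rot"]).as_matrix()[:,2];h2,M2=frame(-78,3,-1);g=o["position"]-.019*h
delta(g+.019*h2,M2,o);print(h)
s=camera("scene")[:,:,::-1];cv2.imwrite("pics/s5.png",cv2.resize(s[100:280,80:320],(640,480),interpolation=2))
```

```text
15.6 [-0.664  0.995  0.683  1.947  1.315  1.01  -1.164] [ 0.601 -0.362  0.102] [ 0.196 -0.171 -1.226] 0.5829691497793454
shift/.6 [-0. -0. -0.] turn/pi [ 0.    -0.001 -0.001]
[ 0.209 -0.976 -0.052]
```

View pics/s5.png

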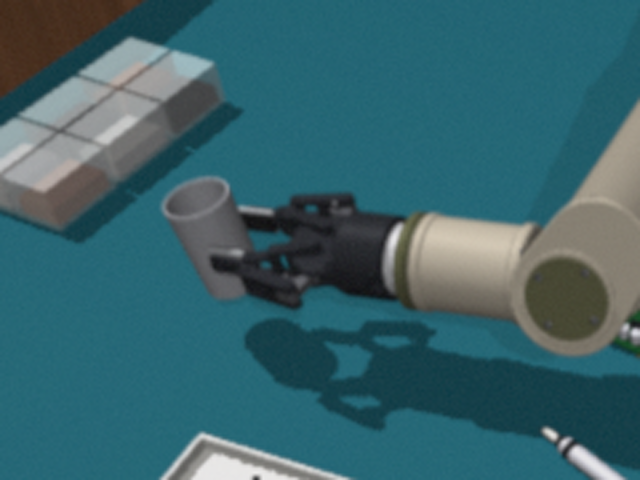

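The cup is mouth up, leaning about 8° as planned. I'll lower it to the bench slowly.

Request:
step_arm(commands=[45, 0, 0, -0.02, 0, 0, 0, 45, 0, 0, -0.04, 0, 0, 0, 45, 0, 0, -0.055, 0, 0, 0, 45, 0, 0, -0.065, 0, 0, 0, 45, 0, 0, -0.07, 0, 0, 0, 45, 0, 0, -0.073, 0, 0, 0, 45, 0, 0, -0.076, 0, 0, 0, 45, 0, 0, -0.078, 0, 0, 0, 45, 0, 0, -0.08, 0, 0, 0, 45, 0, 0, -0.08, 0, 0, 0])

```text
clock: 16.9
position: [0.6011, -0.3618, 0.055]
ee_rot: [0.454, 0.565, -0.435, 0.534]
ft_force: [-1.1, 1.7, 0.5]
grip_width: 0.586
grasp_force: 34.7
```

Request:
step_arm(commands=[45, 0, 0, -0.002, 0, 0, 0, 45, 0, 0, -0.003, 0, 0, 0, 53, 0, 0, -0.003, 0, 0, 0, 56, 0, 0, -0.003, 0, 0, 0, 60, 0, 0, -0.003, 0, 0, 0, 66, 0, 0, -0.003, 0, 0, 0, 85, 0, 0, -0.003, 0, 0, 0, 85, 0, 0, -0.003, 0, 0, 0, 85, 0, 0, -0.003, 0, 0, 0, 85, 0, 0, -0.003, 0, 0, 0])

```text
clock: 18.15
position: [0.601, -0.3618, 0.0528]
ee_rot: [0.454, 0.565, -0.434, 0.534]
ft_force: [-0.3, 0.3, -0.2]
grip_width: 0.997
grasp_force: 0.0
```

Request:
step_arm(commands=[85, 0, 0, 0, 0, 0, 0, 85, -0.01, 0.047, 0.003, 0, 0, 0, 85, -0.025, 0.115, 0.006, 0, 0, 0, 85, -0.04, 0.18, 0.01, 0, 0, 0, 85, -0.05, 0.23, 0.03, 0, 0, 0, 85, -0.05, 0.23, 0.1, 0, 0, 0, 85, -0.05, 0.23, 0.18, 0, 0, 0, 85, -0.05, 0.23, 0.26, 0, 0, 0, 85, -0.05, 0.23, 0.33, 0, 0, 0, 85, -0.05, 0.23, 0.4, 0, 0, 0])

```text
clock: 19.4
position: [0.5707, -0.2241, 0.2941]
ee_rot: [0.455, 0.565, -0.434, 0.534]
ft_force: [1.1, 0.5, -0.6]
grip_width: 0.999
grasp_force: 0.0
```

Run:
```python
from kin import *
np.set_printoptions(precision=3,suppress=True)
o=get_obs();print(o["clock"],o["joint_pos"],o["position"],o["ft_force"])
s=camera("scene")[:,:,::-1];t=camera("top")[:,:,::-1]
for nm,im in(("scene",s),("top",t)):
    im=im.copy()
cv2.imwrite("pics/s6.png",np.hstack([cv2.resize(s[130:280,80:280],(400,300),interpolation=2),cv2.resize(t[180:290,490:640],(400,300),interpolation=2)]))
for P in((.597,-.343,.096),(.597,-.343,0)):print(proj("scene",P),proj("top",P))
# pump plan
tip=np.array([.6635,.2655,.0297]);a=np.array([-.6951,-.130,.7071]);g=tip+.146*a
for tw in (0,):
  h=-a
  for sx in(1,-1):
    y=np.cross(h,[0,0,sx]);y/=np.linalg.norm(y);M=R.from_matrix(np.column_stack([np.cross(y,h),y,h]))
    for s0 in(np.array([-.4,.3,0,1.4,.0,.7,0]),np.array([-.4,.3,0,1.4,.0,.7,1.5]),np.array([-.4,.3,0,1.4,.0,.7,-1.5])):
      q,e=ik(g+.019*h,M,s0);q2,e2=ik(g+.019*h+.15*a,M,q);print(sx,q,e,q2,e2)
```

```text
19.4 [-0.967  0.503  0.725  2.02   1.241  1.36  -0.786] [ 0.571 -0.224  0.294] [ 1.137  0.539 -0.591]
[162.027 191.631] [541.122 232.356]
[171.277 220.649] [523.058 241.921]
1 [-1.871  0.181  1.32   2.262  0.63   0.181 -2.58 ] 0.14545671073415312 [-0.439 -0.383 -0.339  2.344  0.574  0.565 -2.58 ] 3.963458988769145e-05
1 [-1.913  0.146  1.32   2.36   1.738  0.188  2.58 ] 0.1493298481567065 [ 0.567 -0.38  -1.196  2.4    1.586  0.08   2.58 ] 0.5553982304652011
1 [-1.871  0.181  1.32   2.262  0.63   0.181 -2.58 ] 0.14545673854861496 [-0.439 -0.383 -0.339  2.344  0.574  0.565 -2.58 ] 3.963459357914485e-05
-1 [-0.535  0.038 -0.146  2.269  1.272  0.364 -0.044] 1.9251108206024503e-05 [-0.776 -0.388 -0.067  2.358  0.75   0.649  0.42 ] 6.025894155972635e-06
-1 [-0.546  0.038 -0.135  2.27   1.272  0.364 -0.043] 3.9867779262585e-05 [-0.784 -0.388 -0.06   2.358  0.753  0.651  0.417] 5.965033467361416e-06
-1 [-0.524  0.039 -0.157  2.269  1.273  0.365 -0.044] 6.502518158207147e-06 [-0.768 -0.387 -0.073  2.357  0.746  0.647  0.422] 6.0873615633424215e-06
```

View pics/s6.png

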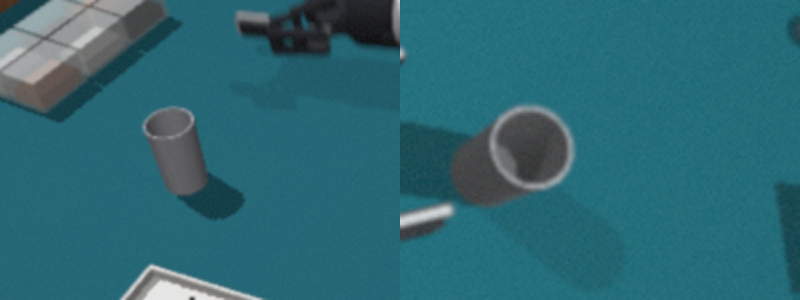

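The cup stands upright, let go, its rim at (165.5,191) in the scene image and (539.5,233.5) in the top image. Next I'll choose the pump grasp angle.

```bash
cat > pump.py <<'E'
from kin import *
np.set_printoptions(precision=3,suppress=True)
tip=np.array([.6635,.2655,.0297]);a=np.array([-.6951,-.130,.7071]);a/=np.linalg.norm(a);g=tip+.146*a;AZ=np.degrees(np.arctan2(-a[1],-a[0]))
cup=tri(ray("scene",(165.5,191)),ray("top",(539.5,233.5)))
E
python3 - <<'E'
from pump import *
print(cup,onz("scene",(165.5,191),.096),onz("top",(539.5,233.5),.096),g,AZ)
cr=onz("top",(539.5,233.5),.096)*.5+.5*onz("scene",(165.5,191),.096)
for al in(45,55,65,75):
  for sx in(1,-1):
    h,M=frame(AZ,al,sx);best=None
    for s0 in([-.4,.3,0,1.6,0,.9,0],[-.4,.3,0,1.6,0,.9,1.5],[-.4,.3,0,1.6,0,.9,-1.5]):
      q,e=ik(g+.019*h,M,np.array(s0))
      if e<1e-3:
        q2,e2=ik(g+.019*h+.15*a,M,q);mg=min((q-lo).min(),(hi-q).min(),(q2-lo).min(),(hi-q2).min())
        if best is None or (e2<1e-3 and mg>best[0]):best=(mg,q,q2,e2)
    if best is None:print(al,sx,"none");continue
    print(al,sx,best)
    # final: bring pump axis to vertical, with yaw
    for yaw in(0,-40,-80):
      V=R.from_euler('z',yaw,degrees=True)*R.align_vectors([[0,0,1]],[a])[0]
      gp=np.array([cr[0],cr[1],.122+.146]);q3,e3=ik(gp+.019*V.apply(h),V*M,best[2]);print("   ",yaw,q3,e3)
E
```

```text
[ 0.593 -0.337  0.098] [ 0.591 -0.337  0.096] [ 0.595 -0.34   0.096] [0.562 0.247 0.133] 10.593276005683357
45 1 none
45 -1 (np.float64(0.06250606152850446), array([-0.526,  0.039, -0.155,  2.269,  1.273,  0.365, -0.044]), array([-0.769, -0.387, -0.072,  2.357,  0.746,  0.647,  0.422]), np.float64(6.078568280701324e-06))
    0 [ 0.436  0.446  0.023  1.226 -0.01   1.47   2.213] 1.1530113547354632e-05
    -40 [ 0.376  0.446  0.112  1.23  -0.048  1.468  1.539] 1.0618120600042777e-05
    -80 [ 0.317  0.448  0.199  1.235 -0.086  1.467  0.865] 9.664669156403644e-06
55 1 (np.float64(0.09915897368624549), array([-0.635,  0.057,  0.008,  2.148,  0.607,  0.445, -2.501]), array([-0.709, -0.316, -0.049,  2.225,  0.449,  0.754, -2.401]), np.float64(1.1245988623675984e-06))
    0 [ 0.36   0.562  0.073  1.072  0.061  1.652 -0.961] 9.835408676533908e-06
    -40 [ 0.391  0.597  0.117  1.023 -0.07   1.699 -1.593] 9.522071546655529e-06
    -80 [ 0.391  0.566  0.199  1.077 -0.211  1.647 -2.216] 9.020216043354227e-06
55 -1 (np.float64(0.19096098610246454), array([-0.426,  0.067, -0.206,  2.137,  0.634,  
[... 1434 characters left out ...]
63777707183e-07))
    0 [ 0.275  0.832  0.13   0.734  0.197  2.021 -0.955] 1.164725759843816e-05
    -40 [ 0.382  0.837  0.204  0.728 -0.149  2.04  -1.566] 0.18303140953718736
    -80 [ 0.557  0.834  0.103  0.728 -0.387  2.012 -2.229] 9.769861375000216e-06
75 -1 (np.float64(0.4058543121907896), array([-0.194,  0.234, -0.386,  1.834,  0.242,  0.858,  1.059]), array([-0.207, -0.094, -0.389,  1.933,  0.079,  1.057,  1.127]), np.float64(9.412430126559726e-07))
    0 [ 0.346  0.831 -0.048  0.725  0.307  2.04   2.137] 1.3517635548774533e-05
    -40 [ 0.382  0.837  0.204  0.728 -0.149  2.04   1.575] 0.18303005783549953
    -80 [ 0.642  0.836 -0.112  0.717 -0.253  2.002  0.85 ] 9.765869574192714e-06
```

Run:
```python
from pump import *
o=get_obs();h,M=frame(AZ,60,-1);B=g+.019*h+.09*a;print(B,h,g+.019*h)
delta(B,M,o)
q=o["joint_pos"];v=(M*R.from_quat(o["ee_rot"]).inv()).as_rotvec()
for t in np.linspace(.1,1,10):
    p=o["position"]+t*(B-o["position"]);q,e=ik(p,R.from_rotvec(t*v)*R.from_quat(o["ee_rot"]),q);print(p,q,e)
q,e=ik(g+.019*h,M,q);print(q,e)
```

```text
[0.509 0.237 0.18 ] [ 0.491  0.092 -0.866] [0.571 0.248 0.116]
shift/.6 [-0.104  0.769 -0.193] turn/pi [0.193 0.289 0.448]
[ 0.565 -0.178  0.284] [-1.055  0.356  0.685  2.112  1.279  1.352 -0.716] 7.188179821371346e-07
[ 0.559 -0.132  0.273] [-1.124  0.215  0.634  2.184  1.297  1.342 -0.626] 6.070849043471346e-07
[ 0.553 -0.086  0.261] [-1.176  0.084  0.581  2.236  1.291  1.321 -0.519] 5.087123357561134e-07
[ 0.546 -0.04   0.25 ] [-1.217 -0.03   0.534  2.268  1.264  1.284 -0.399] 5.86703925276046e-07
[0.54  0.006 0.238] [-1.251 -0.124  0.503  2.283  1.216  1.228 -0.269] 7.065957483287669e-07
[0.534 0.052 0.226] [-1.284 -0.198  0.493  2.284  1.151  1.156 -0.127] 8.560403539151256e-07
[0.528 0.098 0.215] [-1.319 -0.25   0.509  2.272  1.068  1.071  0.028] 1.0649017072213233e-06
[0.521 0.144 0.203] [-1.364 -0.28   0.555  2.25   0.963  0.978  0.203] 1.3788998700931812e-06
[0.515 0.19  0.192] [-1.428 -0.287  0.639  2.217  0.828  0.884  0.405] 1.8717511528548738e-06
[0.509 0.237 0.18 ] [-1.532 -0.273  0.775  2.174  0.654  0.8    0.645] 2.666853763702329e-06
[-1.351  0.078  0.786  2.111  0.29   0.505  0.955] 5.678169747125023e-06
```

Request:
step_arm(commands=[85, -0.01, 0.077, 0, 0.019, 0.029, 0.045, 85, -0.02, 0.154, 0, 0.039, 0.058, 0.09, 85, -0.03, 0.231, 0, 0.058, 0.087, 0.134, 85, -0.04, 0.308, 0, 0.077, 0.116, 0.179, 85, -0.05, 0.385, 0, 0.096, 0.144, 0.224, 85, -0.06, 0.461, -0.02, 0.116, 0.173, 0.269, 85, -0.07, 0.538, -0.04, 0.135, 0.202, 0.314, 85, -0.08, 0.615, -0.06, 0.154, 0.231, 0.358, 85, -0.09, 0.69, -0.08, 0.174, 0.26, 0.403, 85, -0.104, 0.769, -0.1, 0.193, 0.289, 0.448], squeeze=60)

```text
clock: 20.75
position: [0.5081, 0.2386, 0.2323]
ee_rot: [-0.093, 0.961, 0.026, 0.257]
ft_force: [-1.2, 0.2, -1.5]
grip_width: 0.996
grasp_force: 0.0
```

Run:
```python
from pump import *
o=get_obs();print(o["clock"],o["joint_pos"],o["position"])
h,M=frame(AZ,60,-1);delta(g+.019*h+.09*a,M,o)
w=camera("wrist")[:,:,::-1];cv2.imwrite("pics/w7.png",w)
for s in(.104,.158,.18):print(proj("wrist",tip+s*a,o))
# barrel edges along rows across the axis between s=.115 and .15 : print saturation profile
hsv=cv2.cvtColor(w,cv2.COLOR_BGR2HSV)
for s in(.115,.135,.15,.176):
    u,vv=proj("wrist",tip+s*a,o);u,vv=int(u),int(vv)
    if 0<=vv<480:
        print(s,(u,vv),hsv[vv,max(0,u-60):u+60:5,1])
```

```text
20.75 [-1.591 -0.366  0.771  2.102  0.678  0.951  0.661] [0.508 0.239 0.232]
shift/.6 [ 0.001 -0.003 -0.087] turn/pi [-0.001 -0.    -0.003]
[313.221 222.388]
[312.984 223.135]
[312.858 223.531]
0.115 (313, 222) [246 243 246 238 238  95  53  40  44  52  35  12  12  22  17  17  19  12
  12  13  28 110 204 239]
0.135 (313, 222) [246 243 246 238 238  95  53  40  44  52  35  12  12  22  17  17  19  12
  12  13  28 110 204 239]
0.15 (313, 223) [243 243 239 243 245  94  67  64  78  68  36  10  10  22  17  23  13  12
  14  17  51 183 238 241]
0.176 (312, 223) [241 241 241 245 241 100  72  64  64  44  27  12  11  21  17  23  11  12
  11  15  43 154 231 246]
```

Run:
```python
from pump import *
o=get_obs();w=cv2.imread("pics/w7.png");v=w.max(2)
p=camera_params("wrist");T=np.eye(4);T[:3,:3]=R.from_quat(o["ee_rot"]).as_matrix();T[:3,3]=o["position"]
E=np.linalg.inv(T@p["tool_from_camera"]);d=(E[:3,:3]@(tip+.18*a)+E[:3,3])[2];print("depth",d,"knob px",408*.018/d,"barrel px",408*.021/(d+.022))
for th in(40,60):
    n,l,st,c=cv2.connectedComponentsWithStats((v[140:300,240:390]<th).astype(np.uint8))
    print(th,[(s.tolist(),(k+[240,140]).round(1).tolist()) for s,k in zip(st,c) if s[4]>30])
print(v[150:300:5,258:378:6])
```

```text
depth 0.2539901385137081 knob px 28.914508425308945 barrel px 31.044587484688112
40 [([0, 0, 150, 160, 23960], [314.5, 219.5]), ([78, 66, 9, 8, 39], [321.7, 209.7])]
60 [([0, 0, 150, 160, 23564], [314.4, 219.6]), ([72, 36, 11, 11, 44], [316.0, 179.6]), ([75, 65, 15, 28, 310], [321.9, 218.8]), ([90, 67, 5, 18, 48], [332.5, 215.1])]
[[145 140 151 159 172 181 180 181 181 180 183 188 196 199 201 200 200 189
  161 142]
 [145 141 150 159 169 182 181 182 179 179 180 184 191 195 197 198 199 186
  158 141]
 [145 142 153 163 172 183 183 182 182 182 181 180 184 190 194 197 199 181
  158 129]
 [145 142 152 162 173 185 184 180 166 144 145 143 144 140 155 175 185 180
  155 117]
 [146 141 152 164 174 187 166 142 114  75  78  86  91  98 127 146 161 129
  111 101]
 [145 141 148 166 176 188 171 141 110  60  66  73  75  91 102 116 127 118
  109  99]
 [146 144 145 167 180 194 178 141 109  62  61  61  61  81 100 116 127 119
  108  99]
 [146 144 141 164 186 198 180 148 109  61  65  64  61  83 101 115 126 117
  108  97]
 [144 144 141 162 180 201 183 154 120  60  65  65  61  81  98 113 126 117
  108  96]
 [
[... 1083 characters left out ...]
 146 145
  144 143]
 [136 125 129 143 142 145 146 145 146 146 146 146 146 146 146 147 146 146
  146 145]
 [162 141 143 146 146 146 146 145 146 145 146 146 146 146 146 146 145 145
  146 145]
 [183 154 145 146 145 145 145 146 147 145 145 146 146 146 146 146 145 145
  146 146]
 [156 149 146 147 146 146 146 146 146 146 145 145 145 146 146 146 147 147
  146 147]
 [128 144 146 145 145 145 146 146 146 146 146 146 146 146 147 147 147 146
  147 147]
 [128 146 145 145 146 146 146 146 146 146 147 146 147 147 147 146 147 147
  146 147]
 [129 146 145 146 146 146 146 147 147 147 146 147 147 146 147 146 147 146
  148 147]
 [142 146 146 146 146 146 147 147 147 147 147 147 147 146 147 146 145 147
  147 147]]
```

Run:
```python
from a import *
w=cv2.imread("pics/w7.png");hsv=cv2.cvtColor(w,cv2.COLOR_BGR2HSV)
for y in range(60,300,6):
    r=""
    for x in range(225,425,3):
        h,s,v=hsv[y,x];r+=("~" if s>100 else "#" if v<50 else "x" if v<90 else "o" if v<130 else "+" if v<165 else "." if v<205 else " ")
    print(y,r)
```

```text
60 ~~~~~~~~~~~~~~~~~~~~~~~~~~~~~~~~~~~~~~~~~~~~~~~~~~~~~~~~~~~~~~~~~~~
66 ~~~~~~~~~~~~~~~~~~~~~~~~~~~~~~~~~~~~~~~~~~~~~~~~~~~~~~~~~~~~~~~~~~~
72 ~~~~~~~~~~~~~~~~~~~~~~~~~~~~~~~~~~~~~~~~~~~~~~~~~~~~~~~~~~~~~~~~~~~
78 ~~~~~~~~~~~~~~~~~~~~~~~~~~~~~~~~~~~~~~~~~~~~~~~~~~~~~~~~~~~~~~~~~~~
84 ~~~~~~~~~~~~~~~~~~~~~~~~~~~~~~~~~~~~~~~~~~~~~~~~~~~~~~~~~~~~~~~~~~~
90 ~~~~~~~~~~~~~~~~~~~~~~~~~~~~~~~~~~~~~~~~~~~~~~~~~~~~~~~~~~~~~~~~~~~
96 ~~~~~~~~~~~~~~~~~~~~~~~~~~~~~~~~~~~~~~~~~~~~~~~~~~~~~~~~~~~~~~~~~~~
102 ~~~~~~~~~~~~~~~~~~~~~~~~~~~~~~~~~~~~~~~~~~~~~~~~~~~~~~~~~~~~~~~~~~~
108 ~~~~~~~~~~~~~~~~~~~~~~~~~~~~~~~~~~~~~~~~~~~~~~~~~~~~~~~~~~~~~~~~~~~
114 ~~~~~~~~~~~~~~~~~~~~~~~~~~~~~~~~~~~~~~~~~~~~~~~~~~~~~~~~~~~~~~~~~~~
120 ~~~~~~~~~~~~~~~~o++++++++++++++++++++++++++++++++++~~~~~~~~~~~~~~~~
126 ~~~~~~~~~~~~~~+++...............................+++~~~~~~~~~~~~~~~~
132 ~~~~~~~~~~~~~~++++..............................+++~~~~~~~~~~~~~~~~
138 ~~~~~~~~~~~~~~++++..............................+++~~~~~~~~~~~~~~~~
144 ~~~~~~~~~~~~~~~+++.............................+++~~~~~~~~~~~~~~~~~
150 ~~~~~~~~~~~~~~~+++.....
[... 1072 characters left out ...]
~~~~~~~~~~~~.+.......~~~~~~~~~~~~~~~~~~~~~~~~~~~~~~~
246 ~~+......+++oooo~~~~~~~~~~~~~~~~~~~~~~~~~~~~~~~~~~~~~~~~~~~~~~~~~oo
252 ~++......++ooooo~~~~~~~~~~~~~~~~~~~~~~~~~~~~~~~~~~~~~~~~~~~~o+..   
258 ~+.......+++oo~~~~~~~~~~~~~~~~~~~~~~~~~~~~~~~~~~~~~~~~~oo..        
264 ++...   ...+++~~~~~~~~~~~~~~~~~~~~~~~~~~~~~~~~~~~~~~~~~+..   .~~~~~
270 ..         ..+~~~~~~~~~~~~~~~~~~~~~~~~~~~~~~~~~~~~~~~~~~~~~~~~~~~~~
276 ..       .+++~~~~~~~~~~~~~~~~~~~~~~~~~~~~~~~~~~~~~~~~~~~~~~~~~~~~~~
282 ~~~~~~oxoo~~~~~~~~~~~~~~~~~~~~~~~~~~~~~~~~~~~~~~~~~~~~~~~~~~~~~~~~~
288 ~~~~~~~~~~~~~~~~~~~~~~~~~~~~~~~~~~~~~~~~~~~~~~~~~~~~~~~~~~~~~~~~~~~
294 ~~~~~~~~~~~~~~~~~~~~~~~~~~~~~~~~~~~~~~~~~~~~~~~~~~~~~~~~~~~~~~~~~~~
```

```bash
cat > knob.py <<'E'
from pump import *
def knob(th=75):
    o=get_obs();w=camera("wrist")[:,:,::-1];u=proj("wrist",tip+.18*a,o)
    x0,y0=int(u[0])-28,int(u[1])-14
    m=(w.max(2)[y0:y0+40,x0:x0+70]<th).astype(np.uint8)
    ys,xs=np.nonzero(m);print(o["clock"],o["position"],"pred",u,"dark",xs.mean()+x0,ys.mean()+y0,"x",np.percentile(xs,[3,97])+x0,"y",np.percentile(ys,[3,97])+y0,len(xs));return o,w
E
python3 - <<'E'
from knob import *
o,w=knob()
hsv=cv2.cvtColor(w,cv2.COLOR_BGR2HSV)
for y in range(198,246,3):
    print(y,"".join(("~" if s>100 else "#" if v<50 else "x" if v<90 else "o" if v<130 else "+" if v<165 else "." if v<205 else " ") for h,s,v in hsv[y,285:365:2]))
E
```

```text
20.8 [0.508 0.242 0.233] pred [307.124 222.667] dark 306.7919293820933 219.99747793190417 x [291. 326.] y [208. 234.] 793
198 .+xx+....+++++oo+oooxxoo+++o+++ooo~~~~~~
201 .oxx+.........+++++oxxooooo++++ooo~~~~~~
204 .oxx...ox####xo+++ooxxooooooooooo~~~~~~~
207 .oxo.+x#########xo+oxxoo++oooo+oo~~~~~~~
210 .oxxx############xooxxxo+++o++++o~~~~~~~
213 .ox###############xoxxo++.......o~~~~~~~
216 .oxx##############xoxx+.........o~~~~~~~
219 +o+o##############xooxo+.......+~~~~~~~~
222 .+.+xxxxxxx#######xo.oo+.......+~~~~~~~~
225  +..xxxxxx########x..oo+.+++++~~~~~~~~~~
228  +..ox#xx########xo..o+.~~~~~~~~~~~~~~~~
231 ~o+ .xx########xxx+ +o~~~~~~~~~~~~~~~~~~
234 ~~o. +xxxxxxxxxxxo .oo~~~~~~~~~~~~~~~~~~
237 ~~o~. .+xxxxxxxo. .~~o~~~~~~~~~~~~~~~~~~
240 ~~o~~~.   .+..  .~~~~o~~~~~~~~~~~~~~~~~~
243 ~~~~~~~~~~...~~~~~~~~~~~~~~~~~~~~~~~~~~~
```

Request:
step_arm(commands=[60, 0, 0, -0.045, 0, 0, 0, 60, 0, 0, -0.09, 0, 0, 0, 60, 0.02, 0.003, -0.11, 0, 0, 0, 60, 0.045, 0.008, -0.137, 0, 0, 0, 60, 0.07, 0.012, -0.162, 0, 0, 0, 60, 0.09, 0.015, -0.182, 0, 0, 0, 60, 0.105, 0.018, -0.197, 0, 0, 0, 60, 0.105, 0.018, -0.197, 0, 0, 0, 60, 0.105, 0.018, -0.197, 0, 0, 0, 60, 0.105, 0.018, -0.197, 0, 0, 0])

```text
clock: 22.1
position: [0.5713, 0.2484, 0.1148]
ee_rot: [-0.092, 0.961, 0.025, 0.258]
ft_force: [-0.3, -0.6, 0.9]
grip_width: 0.703
grasp_force: 0.0
```

Run:
```python
from knob import *
o=get_obs();print(o["joint_pos"],o["ft_force"],o["grip_width"]);h,M=frame(AZ,60,-1);delta(g+.019*h,M,o)
o,w=knob()
p=o["position"]-.019*R.from_quat(o["ee_rot"]).as_matrix()[:,2]
hsv=cv2.cvtColor(w,cv2.COLOR_BGR2HSV)
for s in(.158,.18):print(proj("wrist",tip+s*a,o))
print("grasp pt",proj("wrist",p,o))
for y in range(180,400,6):
    print(y,"".join(("~" if s>100 else "#" if v<50 else "x" if v<90 else "o" if v<130 else "+" if v<165 else "." if v<205 else " ") for h,s,v in hsv[y,150:480:5]))
```

```text
[-1.674  0.12   1.146  2.123  0.156  0.479  1.083] [-0.283 -0.631  0.911] 0.7032773752213809
shift/.6 [ 0.    -0.     0.003] turn/pi [-0.     0.001 -0.002]
22.1 [0.571 0.248 0.115] pred [316.205 349.252] dark 316.65787159190853 346.0158311345646 x [294. 340.] y [335. 359.] 1137
[316.194 330.085]
[316.205 349.252]
grasp pt [316.418 318.034]
180 ~~~~~~~~~~~~~~~~~~~~    .       ...           ++~~~~~~~~~~~~~~~~~~
186 ~~~~~~~~~~~~~~~~~~~~    .      .              +o~~~~~~~~~~~~~~~~~~
192 ~~~~~~~~~~~~~~~~~~~~.              ...        .o~~~~~~~~~~~~~~~~~~
198 ~~~~~~~~~~~~~~~~~~~~+                ...       ~~~~~~~~~~~~~~~~~~~
204 ~~~~~~~~~~~~~~~~~~~~~      .xoooooooooox++    +~~~~~~~~~~~~~~~~~~~
210 ~~~~~~~~~~~~~~~~~~~~~       xxxxxoooooox+++++++~~~~~~~~~~~~~~~~~~~
216 ~~~~~~~~~~~~~~~~~~~~~       xxxxxxxxxoox++++++o~~~~~~~~~~~~~~~~~~~
222 ~~~~~~~~~~~~~~~~~~~~~.      xxxxxxxxxxxx++++++o~~~~~~~~~~~~~~~~~~~
228 ~~~~~~~~~~~~~~~~~~~~~+      xxxxxxxxxxxx++++++~~~~~~~~~~~~~~~~~~~~
234 ~~~~~~~~~~~~~~~~~~~~~~      xxxxxxxxxxxx++++++~~~~~~~~~~~~~~~~~~~~
240 ~~~~~~~~~~~~~~~~~~~~~~      xo..ooooooxx++++
[... 1168 characters left out ...]
~~~###ooo####~~~~~~~~~~~##########~~~~~~~~~~~####ooox##~~~~~~
348 ~~~~~~~~##ooox####~~~~~~~~~~~#########~~~~~~~~~~~~#####ooo###~~~~~
354 ~~~~~~~###ooo#####~~~~~~~~~~~~#######~~~~~~~~~~~~~#####ooox##~~~~~
360 ~~~~~~###ooox#####~~~~~~~~~~~~~~~##~~~~~~~~~~~~~~~######ooo###~~~~
366 ~~~~~~##x+..######~~~~~~~~~~~~~~~~~~~~~~~~~~~~~~~~######..+x###~~~
372 ~~~#######o.x####~~~~~~~~~~~~~~~~~~~~~~~~~~~~~~~~~~#####.+#######~
378  .###############~~~~~~~~~~~~~~~~~~~~~~~~~~~~~~~~~~###############
384  ################    ..~~~~~~~~~~~~~~~~~~~~~~~~~~~~###############
390 ################x                    ..~~~~~~~~~~~~~##############
396 ################                                    ##############
```

Request:
step_arm(commands=[40, 0, 0, 0, 0, 0, 0, 25, 0, 0, 0, 0, 0, 0, 10, 0, 0, 0, 0, 0, 0, 10, 0, 0, 0, 0, 0, 0, 10, 0, 0, 0, 0, 0, 0, 10, 0, 0, 0, 0, 0, 0, 10, 0, 0, 0, 0, 0, 0, 10, 0, 0, 0, 0, 0, 0, 10, 0, 0, 0, 0, 0, 0, 10, 0, 0, 0, 0, 0, 0], squeeze=60)

```text
clock: 23.4
position: [0.5716, 0.2485, 0.1146]
ee_rot: [-0.092, 0.961, 0.024, 0.259]
ft_force: [-3.8, 0.5, 4.9]
grip_width: 0.209
grasp_force: 58.8
```

Request:
step_arm(commands=[10, -0.01, -0.002, 0.01, 0, 0, 0, 10, -0.03, -0.006, 0.031, 0, 0, 0, 10, -0.055, -0.01, 0.056, 0, 0, 0, 10, -0.08, -0.015, 0.082, 0, 0, 0, 10, -0.105, -0.02, 0.107, 0, 0, 0, 10, -0.13, -0.024, 0.132, 0, 0, 0, 10, -0.155, -0.029, 0.158, 0, 0, 0, 10, -0.185, -0.035, 0.188, 0, 0, 0, 10, -0.185, -0.035, 0.188, 0, 0, 0, 10, -0.185, -0.035, 0.188, 0, 0, 0])

```text
clock: 24.65
position: [0.461, 0.2268, 0.2267]
ee_rot: [-0.092, 0.961, 0.024, 0.258]
ft_force: [0.6, 0.8, -1.5]
grip_width: 0.211
grasp_force: 58.9
```

Run:
```python
from pump import *
o=get_obs();print(o["clock"],o["joint_pos"],o["ft_force"],o["grip_width"],o["position"])
s=camera("scene")[:,:,::-1];cv2.imwrite("pics/s8.png",s);hsv=cv2.cvtColor(s,cv2.COLOR_BGR2HSV)
Rm=R.from_quat(o["ee_rot"]);gp=o["position"]-.019*Rm.apply([0,0,1])
# pump axis from tool frame: initial rotation M
h,M=frame(AZ,60,-1);aw=(Rm*M.inv()).apply(a);t=gp-.146*aw
print("exp tip",t,proj("scene",t),"22",proj("scene",t+.022*aw),"34",proj("scene",t+.034*aw),"104",proj("scene",t+.104*aw),"mouth",proj("scene",tip+.104*a))
u=proj("scene",t).astype(int)
for y in range(u[1]-40,u[1]+24,2):
    print(y,"".join(("~" if s>110 else "#" if v<50 else "x" if v<90 else "o" if v<130 else "+" if v<165 else "." if v<205 else " ") for h,s,v in hsv[y,u[0]-40:u[0]+40]))
```

```text
24.65 [-1.563 -0.478  0.645  2.195  0.742  1.032  0.548] [ 0.625  0.822 -1.473] 0.21081908908730723 [0.461 0.227 0.227]
exp tip [0.553 0.244 0.14 ] [400.09 243.82] 22 [402.18  233.109] 34 [403.322 227.258] 104 [410.002 193.022] mouth [395.109 269.816]
203 ~~~~~~~~~~~~~~~~~~~~~~~~~~~~~~~~~~~~~~~~~~o+...  ..++o~~~~~~~~~~~~~~~~~~~~~~~~~~
205 ~~~~~~~~~~~~~~~~~~~~~~~~~~~~~~~~~~~~~~~~~~+........+oo~~~~~~~~~~~~~~~~~~~~~~~~~~
207 ~~~~~~~~~~~~~~~~~~~~~~~~~~~~~~~~~~~~~~~~~o+...  ..++o~~~~~~~~~~~~~~~~~~~~~~~~~~~
209 ~~~~~~~~~~~~~~~~~~~~~~~~~~~~~~~~~~~~~~~~~++...  ..++o~~~~~~~~~~~~~~~~~~~~~~~~~~~
211 ~~~~~~~~~~~~~~~~~~~~~~~~~~~~~~~~~~~~~~~~~+...  ..++o~~~~~~~~~~~~~~~~~~~~~~~~~~~~
213 ~~~~~~~~~~~~~~~~~~~~~~~~~~~~~~~~~~~~~~~~o+...  ..++o~~~~~~~~~~~~~~~~~~~~~~~~~~~~
215 ~~~~~~~~~~~~~~~~~~~~~~~~~~~~~~~~~~~~~~~~+.... ...+oo~~~~~~~~~~~~~~~~~~~~~~~~~~~~
217 ~~~~~~~~~~~~~~~~~~~~~~~~~~~~~~~~~~~~~~~~o++.....++o~~~~~~~~~~~~~~~~~~~~~~~~~~~~~
219 ~~~~~~~~~~~~~~~~~~~~~~~~~~~~~~~~~~~~~~~~####xxxxxxo~~~~~~~~~~~~~~~~~~~~~~~~~~~~~
221 ~~~~~~~~~~~~~~~~~~~~~~~~~~~~~~~~~~~~~~~~#########~~~~~~~~~~~~~~~~~~~~~~~~~~~~~~
[... 1171 characters left out ...]
~~~~~~~~~~~~~~~~~~~~
251 ~~~~~~~~~~~~~~~~~~~~~~~~~~~~~~~~~~~~~~~~~~~~~~~~~~~~~~~~~~~~~~~~~~~~~~~~~~~~~~~~
253 ~~~~~~~~~~~~~~~~~~~~~~~~~~~~~~~~~~~~~~~~~~~~~~~~~~~~~~~~~~~~~~~~~~~~~~~~~~~~~~~~
255 ~~~~~~~~~~~~~~~~~~~~~~~~~~~~~~~~~~~~~~~~~~~~~~~~~~~~~~~~~~~~~~~~~~~~~~~~~~~~~~~~
257 ~~~~~~~~~~~~~~~~~~~~~~~~~~~~~~~~~~~~~~~~~~~~~~~~~~~~~~~~~~~~~~~~~~~~~~~~~~~~~~~~
259 ~~~~~~~~~~~~~~~~~~~~~~~~~~~~~~~~~~~~~~~~~~~~~~~~~~~~~~~~~~~~~~~~~~~~~~~~~~~~~~~~
261 ~~~~~~~~~~~~~~~~~~~~~~~~~~~~~~~~~~~~~~~~~~~~~~~~~~~~~~~~~~~~~~~~~~~~~~~~~~~~~~~~
263 ~~~~~~~~~~~~~~~~~~~~~~~~~~~~~~~~~~~~~~~~~~~~~~~~~~~~~~~~~~~~~~~~~~~~~~~~~~~~~~~~
265 ~~~~~~~~~~~~~~~~~~~~~~~~~~~~~~~~~~~~~~~~~~~~~~~~~~~~~~~~~~~~~~~~~~~~~~~~~~~~~~~~
```

The pump is out of the sleeve, and the nozzle tip shows at (400,243), exactly as expected. Now I'll plan the carry to the cup.

```bash
cat >> pump.py <<'E'
CR=np.array([.594,-.340])
def cur(o):
    Rm=R.from_quat(o["ee_rot"]);h,M=frame(AZ,60,-1);gp=o["position"]-.019*Rm.apply([0,0,1]);aw=(Rm*M.inv()).apply(a);return gp-.146*aw,aw
def final(yaw,z):
    h,M=frame(AZ,60,-1);V=R.from_euler('z',yaw,degrees=True)*R.align_vectors([[0,0,1]],[a])[0]
    return np.array([*CR,z+.146])+.019*V.apply(h),V*M
E
python3 - <<'E'
from pump import *
o=get_obs();R0=R.from_quat(o["ee_rot"])
for yaw in(-20,-50,-80):
  P,M=final(yaw,.165);print(yaw);delta(P,M,o);v=(M*R0.inv()).as_rotvec();q=o["joint_pos"]
  for t in np.linspace(.1,1,10):
    q,e=ik(o["position"]+t*(P-o["position"]),R.from_rotvec(t*v)*R0,q)
    if t>.95 or abs(t-.5)<.01:print(q,e)
  q,e=ik(*final(yaw,.12),q);print(q,e)
E
```

```text
-20
shift/.6 [ 0.214 -0.943  0.11 ] turn/pi [-0.003  0.252 -0.107]
[-1.496 -0.468  1.239  1.797  0.449  1.378  1.26 ] 2.1047249781031272e-06
[-1.292 -0.48   1.32   1.644  0.607  1.505  1.444] 1.1078270888343744
[-1.258 -0.48   1.32   1.728  0.611  1.421  1.429] 1.136452195094731
-50
shift/.6 [ 0.215 -0.94   0.11 ] turn/pi [ 0.064  0.25  -0.265]
[-1.45  -0.453  1.217  1.81   0.418  1.346  1.018] 2.038950517924172e-06
[-1.236 -0.48   1.32   1.641  0.504  1.461  0.953] 1.0798701566273503
[-1.204 -0.48   1.32   1.726  0.51   1.377  0.944] 1.103500919052322
-80
shift/.6 [ 0.219 -0.937  0.11 ] turn/pi [ 0.133  0.236 -0.421]
[-1.368 -0.43   1.163  1.839  0.385  1.294  0.778] 1.8496377929278246e-06
[-1.179 -0.48   1.32   1.652  0.417  1.387  0.465] 0.9501423018268182
[-1.149 -0.48   1.32   1.737  0.425  1.304  0.46 ] 0.9697391504741207
```

```bash
cat > sim.py <<'E'
from pump import *
def jac(q):
    p0,M0=tool(q);J=np.zeros((6,7))
    for i in range(7):
        d=q.copy();d[i]+=1e-5;p,M=tool(d);J[:3,i]=(p-p0)/1e-5;J[3:,i]=(M*M0.inv()).as_rotvec()/1e-5
    return J,p0,M0
def go(q,P,M,n=40):
    _,p0,M0=jac(q);v=(M*M0.inv()).as_rotvec()
    for t in np.arange(1,n+1)/n:
        for _ in range(2):
            J,p,Mc=jac(q);e=np.r_[p0+t*(P-p0)-p,(R.from_rotvec(t*v)*M0*Mc.inv()).as_rotvec()]
            q=q+np.linalg.pinv(J)@e
    return q
E
python3 - <<'E'
from sim import *
h,M=frame(AZ,60,-1)
# check vs history: grasp -> pulled
q=np.array([-1.674,.12,1.146,2.123,.156,.479,1.083]);print("sim",go(q,np.array([.461,.2268,.2267]),M),"actual [-1.563 -0.478  0.645  2.195  0.742  1.032  0.548]")
q0=get_obs()["joint_pos"]
V=lambda yaw:final(yaw,.2)[1]
for yaw in(0,-50,-80):
    for mid in([.60,.20],[.65,.05]):
        q=go(q0,np.array([*mid,.36]),V(yaw*.5 if mid[1]>.1 else yaw*.7));qa=q
        q=go(q,final(yaw,.165)[0],V(yaw));qb=q;print(yaw,mid,qa,qb)
E
```

```text
sim [-1.588 -0.488  0.662  2.194  0.756  1.045  0.534] actual [-1.563 -0.478  0.645  2.195  0.742  1.032  0.548]
0 [0.6, 0.2] [-2.927 -0.715  1.997  0.892  0.545  2.073  1.098] [-2.207 -0.77   2.07   0.932  0.758  1.979  1.92 ]
0 [0.65, 0.05] [-2.761 -0.776  1.964  0.801  0.684  2.135  1.339] [-2.185 -0.795  1.999  0.934  0.806  1.999  1.9  ]
-50 [0.6, 0.2] [-0.804  0.684  1.033  0.946 -0.661  2.015  1.28 ] [ 0.063  0.851  1.054  0.852 -0.695  1.986  1.678]
-50 [0.65, 0.05] [-2.668 -0.738  2.005  0.847  0.492  2.04   0.759] [-2.165 -0.806  2.101  0.848  0.567  1.993  1.105]
-80 [0.6, 0.2] [-0.825  0.661  1.075  1.004 -0.712  1.979  1.048] [ 0.059  0.831  1.116  0.933 -0.827  1.958  1.211]
-80 [0.65, 0.05] [-2.58  -0.682  2.02   0.933  0.379  1.933  0.424] [-2.083 -0.747  2.148  0.927  0.399  1.875  0.626]
```

```bash
cat > search.py <<'E'
from sim import *
import time
h0,M0=frame(AZ,60,-1)
def ori(s,yaw):
    full=R.align_vectors([[0,0,1]],[a])[0].as_rotvec();return R.from_euler('z',yaw,degrees=True)*R.from_rotvec(s*full)*M0
def path(q,wps,n=12):
    mg=9;tz=9
    for P,M in wps:
        _,p0,Mc=jac(q);v=(M*Mc.inv()).as_rotvec()
        for t in np.arange(1,n+1)/n:
            J,p,Mc2=jac(q);e=np.r_[p0+t*(P-p0)-p,(R.from_rotvec(t*v)*Mc*Mc2.inv()).as_rotvec()]
            q=q+np.linalg.pinv(J)@e
            mg=min(mg,(q-lo).min(),(hi-q).min())
            pp,MM=tool(q);aw=(MM*M0.inv()).apply(a);tz=min(tz,(pp-.019*MM.apply([0,0,1])-.146*aw)[2])
            if mg<-.0 or tz<.125:return mg,tz,q
    return mg,tz,q
if __name__=="__main__":
    rng=np.random.default_rng(int(time.time()));q0=get_obs()["joint_pos"];t0=time.time();res=[];k=0
    while time.time()-t0<150:
        k+=1
        yaw=rng.uniform(-100,60);w=[]
        for i in range(2):
            w.append((rng.uniform([.42,-.25 if i else .1,.26],[.72,.3,.48]).round(2),round(rng.uniform(0,1.1),1),round(rng.uniform(-90,60))))
        wps=[(p,ori(s,y)) for p,s,y in w]+[final(yaw,.165),final(yaw,.12)]
        mg,tz,q=path(q0.copy(),wps)
        if mg>.005 and tz>.125 and np.linalg.norm(tool(q)[0]-wps[-1][0])<.01:res.append((mg,tz,yaw,w,q))
    res.sort(key=lambda r:-r[0]);print(k,len(res))
    for r in res[:4]:print(r)
E
python3 search.py
```

```text
9775 0
```

Run:
```python
from search import *
q0=get_obs()["joint_pos"];J,p,M=jac(q0);Pi=np.linalg.pinv(J);print(q0,p);print(Pi.T)
# greedy test of single waypoints from here: which reach j2>-.1 w/o violations
rng=np.random.default_rng(1);res=[]
for k in range(600):
    P=rng.uniform([.45,.0,.22],[.72,.42,.45]).round(2);s=rng.uniform(-.3,1.1).round(1);y=round(rng.uniform(-90,90))
    mg,tz,q=path(q0.copy(),[(P,ori(s,y))])
    if mg>.0 and tz>.115:res.append((q[1],P,s,y,q,mg,tz))
res.sort(key=lambda r:abs(r[4][2])-r[0]);print(len(res))
for r in res[:6]:print(r)
```

```text
[-1.563 -0.478  0.645  2.195  0.742  1.032  0.548] [0.461 0.227 0.227]
[[-0.606  1.639  2.866 -1.439 -0.272 -1.606  1.975]
 [-1.265  2.356  0.191 -1.052 -0.752 -0.734 -1.101]
 [ 0.009 -0.837 -0.907 -1.591 -0.583  2.358  0.903]
 [ 0.226 -0.794  0.084  0.391  0.034 -0.599 -0.082]
 [-0.481  0.234  0.933 -0.733 -1.089  0.413  1.118]
 [-0.134 -0.522  0.287  0.148  0.029 -0.206  1.138]]Traceback (most recent call last):
  File "<stdin>", line 6, in <module>
AttributeError: 'float' object has no attribute 'round'
```

Run:
```python
from search import *
q0=get_obs()["joint_pos"]
rng=np.random.default_rng(1);res=[];t0=time.time();V=(0,)
goals=[(y,final(y,.165)) for y in(-90,-60,-30,0,30)]
while time.time()-t0<60:
    P=rng.uniform([.42,.15,.22],[.72,.5,.45]).round(2);s=round(rng.uniform(-.3,1.1),1);y=round(rng.uniform(-90,90))
    mg,tz,q=path(q0.copy(),[(P,ori(s,y))])
    if mg>0 and tz>.115:res.append((mg,tz,P,s,y,q))
print(len(res))
res.sort(key=lambda r:-(r[5][1]-max(0,r[5][2])))
for r in res[:4]:print(r)
best=[]
for r in res[:60]:
    for gy,gl in goals:
        for k in range(4):
            P=rng.uniform([.45,-.2,.3],[.72,.3,.45]).round(2);s=round(rng.uniform(.3,1.1),1);y=round(rng.uniform(-90,60))
            mg,tz,q=path(r[5].copy(),([(P,ori(s,y))] if k else [])+[gl])
            best.append((mg,tz,r[2:5],(P,s,y) if k else None,gy,q))
best=[b for b in best if b[1]>.12]
best.sort(key=lambda b:-b[0])
for b in best[:5]:print(b)
```

```text
3616
(np.float64(0.014218035643730781), np.float64(0.1414545545023892), array([0.68, 0.48, 0.24]), -0.2, -81, array([-0.965,  1.248,  0.746,  0.174, -0.056,  2.039, -0.255]))
(np.float64(0.058055227979227464), np.float64(0.1416991921351503), array([0.68, 0.47, 0.25]), -0.0, -84, array([-0.934,  1.172,  0.767,  0.243, -0.205,  2.002, -0.285]))
(np.float64(0.05469641564384542), np.float64(0.14242668478608572), array([0.67, 0.46, 0.26]), -0.0, -86, array([-0.951,  1.139,  0.77 ,  0.292, -0.197,  2.005, -0.304]))
(np.float64(0.09089820996247466), np.float64(0.14209969935064415), array([0.6 , 0.45, 0.25]), -0.3, -86, array([-1.162,  1.073,  0.718,  0.571,  0.077,  1.969, -0.368]))
(np.float64(0.4643150656421893), np.float64(0.12453783985848851), (array([0.7 , 0.49, 0.31]), 0.3, -64), None, 30, array([-1.184,  0.704,  0.876,  1.124, -0.284,  1.535,  0.431]))
(np.float64(0.4333665524382678), np.float64(0.12404686861232125), (array([0.69, 0.48, 0.29]), 0.5, -83), (array([ 0.49, -0.17,  0.36]), 0.4, 57), -60, array([-1.136,  0.726,  0.907,  1.081, -0.415,  1.606,  0.214]))
(np.float64(0.4216797840926174), np.float64(0.12359678942441255), (array([0.71, 0.44, 0.23]), 0.1, -79), (array([ 0.68, -0.02,  0.32]), 0.9, 56), 0, array([-1.054,  0.928,  0.8  ,  0.792, -0.193,  1.638,  0.107]))
(np.float64(0.4209165533875403), np.float64(0.12377074753351922), (array([0.69, 0.48, 0.29]), 0.5, -83), None, -90, array([-1.074,  0.751,  0.895,  1.029, -0.466,  1.639,  0.01 ]))
(np.float64(0.41590866129262394), np.float64(0.12037913414888701), (array([0.7 , 0.5 , 0.26]), 0.6, -37), None, -60, array([-0.984,  0.835,  0.873,  0.868, -0.596,  1.644,  0.738]))
```

Run:
```python
from search import *
q0=get_obs()["joint_pos"]
rng=np.random.default_rng(2);res=[];t0=time.time()
goals=[(y,final(y,.18)) for y in(-90,-60,-30,0,30)]
while time.time()-t0<45:
    P=rng.uniform([.42,.2,.28],[.72,.45,.45]).round(2);s=round(rng.uniform(.2,1.0),1);y=round(rng.uniform(-90,60))
    mg,tz,q=path(q0.copy(),[(P,ori(s,y))])
    if mg>0.01 and tz>.135 and np.linalg.norm(tool(q)[0]-P)<.01:res.append((mg,tz,P,s,y,q))
print(len(res))
best=[];t0=time.time()
while time.time()-t0<120:
    r=res[rng.integers(len(res))];gy,gl=goals[rng.integers(5)]
    mg,tz,q=path(r[5].copy(),[gl])
    if np.linalg.norm(tool(q)[0]-gl[0])<.02 and mg>0:best.append((min(mg,2*tz-.15),mg,tz,r[:5],gy,r[5],q))
best.sort(key=lambda b:-b[1]);print(len(best))
for b in best[:5]:print(b)
```

```text
2620
8613
(np.float64(0.20448691539719147), np.float64(0.20689519950725055), np.float64(0.17724345769859573), (np.float64(0.07591005003252072), np.float64(0.15071315784473988), array([0.63, 0.39, 0.37]), 0.2, -89), 0, array([-1.001,  0.865,  0.837,  0.55 , -0.256,  1.984, -0.237]), array([ 0.057,  0.696,  0.703,  0.903, -0.246,  1.853,  2.382]))
(np.float64(0.20448691539719147), np.float64(0.20689519950725055), np.float64(0.17724345769859573), (np.float64(0.07591005003252072), np.float64(0.15071315784473988), array([0.63, 0.39, 0.37]), 0.2, -89), 0, array([-1.001,  0.865,  0.837,  0.55 , -0.256,  1.984, -0.237]), array([ 0.057,  0.696,  0.703,  0.903, -0.246,  1.853,  2.382]))
(np.float64(0.20424033756510193), np.float64(0.20619042084825323), np.float64(0.17712016878255096), (np.float64(0.13389839845729568), np.float64(0.14811437852301246), array([0.59, 0.45, 0.35]), 0.4, -87), 0, array([-1.09 ,  0.802,  0.837,  0.673, -0.373,  1.891, -0.286]), array([ 0.045,  0.701,  0.73 ,  0.905, -0.26 ,  1.854,  2.391]))
(np.float64(0.20424033756510193), np.float64(0.20619042084825323), np.float64(0.17712016878255096), (np.float64(0.13389839845729568), np.float64(0.14811437852301246), array([0.59, 0.45, 0.35]), 0.4, -87), 0, array([-1.09 ,  0.802,  0.837,  0.673, -0.373,  1.891, -0.286]), array([ 0.045,  0.701,  0.73 ,  0.905, -0.26 ,  1.854,  2.391]))
(np.float64(0.20567258418220002), np.float64(0.20567258418220002), np.float64(0.1779430570490393), (np.float64(0.13196476131774387), np.float64(0.1465856691145153), array([0.66, 0.38, 0.32]), 0.3, -84), 0, array([-1.01 ,  0.845,  0.867,  0.702, -0.327,  1.819, -0.12 ]), array([ 0.053,  0.697,  0.709,  0.902, -0.249,  1.854,  2.383]))
```

Run:
```python
from search import *
o=get_obs();P=np.array([.59,.45,.35]);M=ori(.4,-87);delta(P,M,o)
v=(M*R.from_quat(o["ee_rot"]).inv()).as_rotvec()/np.pi;d=(P-o["position"])/.6;print(np.linalg.norm(v)*180)
print((np.r_[d,v]/10).round(4))
q=o["joint_pos"]
for t in(.25,.5,.75,1):
    mg,tz,q=path(q,[(o["position"]+t*(P-o["position"]),R.from_rotvec(t*np.pi*v)*R.from_quat(o["ee_rot"]))],5);print(mg,tz,q)
```

```text
shift/.6 [0.215 0.372 0.206] turn/pi [ 0.06   0.093 -0.481]
88.79254302083737
[ 0.021  0.037  0.021  0.006  0.009 -0.048]
0.08915220880062708 0.14484210638870365 [-1.615 -0.148  0.727  1.92   0.53   1.117  0.307]
0.4201161677100792 0.16940254218717837 [-1.556  0.202  0.823  1.586  0.202  1.271  0.19 ]
0.4988756636201609 0.1913917880237916 [-1.36   0.515  0.841  1.188 -0.094  1.541  0.016]
0.1661477650451355 0.21535390118784198 [-1.08   0.801  0.82   0.66  -0.365  1.894 -0.298]
```

Request:
step_arm(commands=[10, 0.021, 0.037, 0.021, 0.006, 0.009, -0.048, 10, 0.043, 0.074, 0.041, 0.012, 0.019, -0.096, 10, 0.064, 0.112, 0.062, 0.018, 0.028, -0.144, 10, 0.086, 0.149, 0.082, 0.024, 0.037, -0.192, 10, 0.107, 0.186, 0.103, 0.03, 0.046, -0.24, 10, 0.129, 0.223, 0.124, 0.036, 0.056, -0.289, 10, 0.15, 0.26, 0.144, 0.042, 0.065, -0.337, 10, 0.161, 0.28, 0.155, 0.045, 0.07, -0.36, 10, 0.161, 0.28, 0.155, 0.045, 0.07, -0.36, 10, 0.161, 0.28, 0.155, 0.045, 0.07, -0.36])

```text
clock: 25.95
position: [0.5573, 0.3946, 0.3199]
ee_rot: [0.456, 0.878, -0.045, 0.136]
ft_force: [0.2, -0.6, -1.5]
grip_width: 0.205
grasp_force: 59.0
```

Run:
```python
from search import *
o=get_obs();q0=o["joint_pos"];print(o["clock"],q0,o["position"],o["grip_width"],o["grasp_force"],cur(o))
R0=R.from_quat(o["ee_rot"])
for yaw in(-90,-60,-30,0):
    P,M=final(yaw,.17);v=(M*R0.inv()).as_rotvec()
    mg,tz,q=path(q0.copy(),[(P,M)],16);mg2,tz2,q2=path(q.copy(),[final(yaw,.122)],5);print(yaw,np.linalg.norm(v)*57.3,mg,tz,q,mg2,q2);delta(P,M,o)
```

```text
25.95 [-1.37   0.52   0.86   1.184 -0.103  1.544  0.022] [0.557 0.395 0.32 ] 0.2045352390285092 58.97090435028076 (array([0.602, 0.34 , 0.214]), array([-0.334,  0.4  ,  0.854]))
-90 39.43690377213367 0.1718320958284436 0.16699492137010086 [ 0.104  0.74   0.948  0.974 -0.725  1.888  1.004] 0.18925733206418727 [ 0.074  0.754  0.944  1.059 -0.722  1.803  1.026]
shift/.6 [ 0.06  -1.216 -0.037] turn/pi [ 0.155  0.082 -0.131]
-60 31.90504675647293 0.10618587300309201 0.16681657278731996 [ 0.123  0.784  0.889  0.869 -0.616  1.954  1.467] 0.12449494413708528 [ 0.09   0.795  0.886  0.958 -0.609  1.865  1.482]
shift/.6 [ 0.056 -1.218 -0.037] turn/pi [0.128 0.118 0.031]
-30 47.27977227320212 0.12121388580921266 0.16710962929149945 [ 0.086  0.781  0.845  0.85  -0.468  1.939  1.943] 0.14034976818758582 [ 0.053  0.79   0.841  0.942 -0.463  1.847  1.947]
shift/.6 [ 0.054 -1.222 -0.037] turn/pi [0.095 0.15  0.194]
0 72.15156568127303 0.18282492027418407 0.16788229122694845 [ 0.005  0.725  0.813  0.925 -0.312  1.839  2.417] 0.1841104635185178 [-0.023  0.733  0.807  1.017 -0.31   1.745  2.411]
shift/.6 [ 0.053 -1.226 -0.037] turn/pi [0.055 0.176 0.356]
```

Request:
step_arm(commands=[10, 0.003, -0.04, 0, 0.008, 0.004, -0.006, 10, 0.006, -0.1, 0, 0.016, 0.008, -0.013, 10, 0.009, -0.17, 0, 0.023, 0.012, -0.02, 10, 0.012, -0.24, 0, 0.031, 0.016, -0.026, 10, 0.015, -0.31, 0, 0.039, 0.02, -0.032, 10, 0.018, -0.38, 0, 0.047, 0.025, -0.039, 10, 0.021, -0.45, 0, 0.055, 0.029, -0.046, 10, 0.024, -0.52, 0, 0.062, 0.033, -0.052, 10, 0.027, -0.58, 0, 0.07, 0.037, -0.058, 10, 0.03, -0.62, 0, 0.078, 0.041, -0.065])

```text
clock: 27.2
position: [0.5742, 0.0211, 0.3203]
ee_rot: [0.553, 0.833, 0.022, 0.017]
ft_force: [0.3, 0.3, -1.4]
grip_width: 0.207
grasp_force: 58.9
```

Run:
```python
from search import *
o=get_obs();q0=o["joint_pos"];print(o["clock"],q0,o["position"],o["grip_width"],o["grasp_force"],cur(o))
P,M=final(-90,.17);mg,tz,q=path(q0.copy(),[(P,M)],16);print(mg,tz,q);delta(P,M,o)
```

```text
27.2 [-0.997  0.203  1.053  1.505 -0.197  1.485  0.453] [0.574 0.021 0.32 ] 0.2074525599646757 58.92929255962372 (array([ 0.595, -0.012,  0.199]), array([-0.15 ,  0.221,  0.964]))
0.17141843431269654 0.16925246787331852 [ 0.107  0.739  0.94   0.965 -0.722  1.889  0.993]
shift/.6 [ 0.031 -0.594 -0.038] turn/pi [ 0.076  0.041 -0.065]
```

Request:
step_arm(commands=[10, 0.003, -0.06, 0, 0.009, 0.005, -0.008, 10, 0.007, -0.13, 0, 0.018, 0.01, -0.016, 10, 0.01, -0.2, 0, 0.028, 0.015, -0.024, 10, 0.014, -0.27, 0, 0.037, 0.02, -0.032, 10, 0.018, -0.34, 0, 0.046, 0.025, -0.04, 10, 0.021, -0.41, 0, 0.055, 0.03, -0.048, 10, 0.025, -0.48, 0, 0.064, 0.035, -0.056, 10, 0.028, -0.54, 0, 0.072, 0.039, -0.062, 10, 0.031, -0.58, 0, 0.076, 0.041, -0.065, 10, 0.031, -0.594, 0, 0.076, 0.041, -0.065])

```text
clock: 28.45
position: [0.5927, -0.3347, 0.3201]
ee_rot: [0.634, 0.763, 0.082, -0.1]
ft_force: [1.0, 1.4, -1.4]
grip_width: 0.211
grasp_force: 59.0
```

Request:
step_arm(commands=[10, 0, 0, 0, 0, 0, 0, 10, 0, 0, 0, 0, 0, 0, 10, 0, 0, 0, 0, 0, 0, 10, 0, 0, 0, 0, 0, 0, 10, 0, 0, 0, 0, 0, 0, 10, 0, 0, 0, 0, 0, 0, 10, 0, 0, 0, 0, 0, 0, 10, 0, 0, 0, 0, 0, 0, 10, 0, 0, 0, 0, 0, 0, 10, 0, 0, 0, 0, 0, 0])

```text
clock: 29.7
position: [0.5938, -0.333, 0.3204]
ee_rot: [0.633, 0.764, 0.082, -0.1]
ft_force: [-0.6, -0.3, -1.1]
grip_width: 0.206
grasp_force: 59.0
```

Run:
```python
from search import *
o=get_obs();print(o["clock"],o["joint_pos"],o["position"],cur(o));P,M=final(-90,.122);delta(P,M,o)
t,aw=cur(o)
for n in("scene","top"):
    im=camera(n)[:,:,::-1];cv2.imwrite(f"pics/{n}9.png",im);hsv=cv2.cvtColor(im,cv2.COLOR_BGR2HSV)
    print(n,"tip",proj(n,t),"cone",proj(n,t+.034*aw),"barrel90",proj(n,t+.09*aw),"rim",proj(n,[*CR,.096]))
    u=proj(n,[*CR,.13]).astype(int)
    st=1
    for y in range(u[1]-46,u[1]+36,2):
        print(y,u[0]-36,"".join(("~" if s>110 else "#" if v<50 else "x" if v<90 else "o" if v<130 else "+" if v<165 else "." if v<205 else " ") for h,s,v in hsv[y,u[0]-36:u[0]+36]))
```

```text
29.7 [ 0.118  0.739  0.947  0.91  -0.731  1.932  0.973] [ 0.594 -0.333  0.32 ] (array([ 0.595, -0.338,  0.193]), array([0.   , 0.003, 1.   ]))
shift/.6 [-0.001 -0.004 -0.118] turn/pi [ 0.001 -0.    -0.001]
scene tip [153.866 158.705] cone [149.936 146.146] barrel90 [143.061 124.174] rim [163.81  191.261]
134 124 ++++o++++++++++++++ooooooooxxxxxxxxxxooo~~~~~~~~~~~~~~~~~~~~~~~~~~~~~~~~
136 124 +.++++++++ooo++++++oooooooooxxxxxxxxxxoo~~~~~~~~~~~~~~~~~~~~~~~~~~~~~~~~
138 124 +++++++++++++++oooooooooooooxxxxxxxxxxxo~~~~~~~~~~~~~~~~~~~~~~~~~~~~~~~~
140 124 +++++++++++++++ooxxooooooooox#xxxxxxx~~~~~~~~~~~~~~~~~~~~~~~~~~~~~~~~~~~
142 124 +++.++++++++ooooooxxxxxxxxx###xxxxx~~~~~~~~~~~~~~~~~~~~~~~~~~~~~~~~~~~~~
144 124 +.......+oooooooooxxx########xxxx~~~~~~~~~~~~~~~~~~~~~~~~~~~~~~~~~~~~~~~
146 124 ......++oooooooooooxxxoooooooox~~~~~~~~~~~~~~~~~~~~~~~~~~~~~~~~~~~~~~~~~
148 124 ....+oooooooooooooooxxxxxxxx##~~~~~~~~~~~~~~~~~~~~~~~~~~~~~~~~~~~~~~~~~~
150 124 .++ooooooooooooooooooxxxx####x~~~~~~~~~~~~~~~~~~~~~~~~~~~~~~~~~~~~~~~~~~
152 124 ooooooooooooooooooooxx~~~xoooox~~~~~~~~~~~~~~~~~~~~~~~~~~
[... 5243 characters left out ...]
xxxxooo+++++++++++~~~~~~~~~~~~~~~~~~~~~~~~~~~~~~~~~~
250 510 ~~xxxxxxxxxxxxxxxxxxxxxxxxxooo~~~~~~~~~~~~~~~~~~~~~~~~~~~~~~~~~~~~~~~~~~
252 510 ~~~~xxxxxxxxxxxxxxxxxxooo~~~~~~~~~~~~~~~~~~~~~~~~~~~~~~~~~~~~~~~~~~~~~~~
254 510 ~~~~~~xxxxxxxxxxooo~~~~~~~~~~~~~~~~~~~~~~~~~~~~~~~~~~~~~~~~~~~~~~~~~~~~~
256 510 ~~~~~~~~~~~~~~~~~~~~~~~~~~~~~~~~~~~~~~~~~~~~~~~~~~~~~~~~~~~~~~~~~~~~~~~~
258 510 ~~~~~~~~~~~~~~~~~~~~~~~~~~~~~~~~~~~~~~~~~~~~~~~~~~~~~~~~~~~~~~~~~~~~~~~~
260 510 ~~~~~~~~~~~~~~~~~~~~~~~~~~~~~~~~~~~~~~~~~~~~~~~~~~~~~~~~~~~~~~~~~~~~~~~~
262 510 ~~~~~~~~~~~~~~~~~~~~~~~~~~~~~~~~~~~~~~~~~~~~~~~~~~~~~~~~~~~~~~~~~~~~~~~~
264 510 ~~~~~~~~~~~~~~~~~~~~~~~~~~~~~~~~~~~~~~~~~~~~~~~~~~~~~~~~~~~~~~~~~~~~~~~~
```

The nozzle tip sits at (153,159) in the scene image and (562,223) in the top image, within 2 px of the model. The rim is at (164,191) and (539.5,233.5), so I can lower.

Request:
step_arm(commands=[10, -0.001, -0.004, -0.015, 0, 0, 0, 10, -0.001, -0.004, -0.035, 0, 0, 0, 10, -0.001, -0.004, -0.055, 0, 0, 0, 10, -0.001, -0.004, -0.075, 0, 0, 0, 10, -0.001, -0.004, -0.092, 0, 0, 0, 10, -0.001, -0.004, -0.105, 0, 0, 0, 10, -0.001, -0.004, -0.113, 0, 0, 0, 10, -0.001, -0.004, -0.118, 0, 0, 0, 10, -0.001, -0.004, -0.118, 0, 0, 0, 10, -0.001, -0.004, -0.118, 0, 0, 0])

```text
clock: 31.05
position: [0.5933, -0.3355, 0.25]
ee_rot: [0.633, 0.764, 0.082, -0.1]
ft_force: [0.1, -0.2, -1.6]
grip_width: 0.206
grasp_force: 59.0
```

Request:
step_arm(commands=[10, 0, 0, 0, 0, 0, 0, 10, 0, 0, 0, 0, 0, 0, 10, 0, 0, 0, 0, 0, 0, 10, 0, 0, 0, 0, 0, 0, 10, 0, 0, 0, 0, 0, 0, 10, 0, 0, 0, 0, 0, 0, 10, 0, 0, 0, 0, 0, 0, 10, 0, 0, 0, 0, 0, 0, 10, 0, 0, 0, 0, 0, 0, 10, 0, 0, 0, 0, 0, 0])

```text
clock: 32.3
position: [0.5932, -0.3354, 0.2496]
ee_rot: [0.633, 0.764, 0.082, -0.1]
ft_force: [-0.6, -0.8, -0.7]
grip_width: 0.206
grasp_force: 59.0
```

Run:
```python
from search import *
o=get_obs();print(o["clock"],o["position"],cur(o),abs(o["joint_velocities"]).max(),o["grasp_force"]);t,aw=cur(o)
n="scene";im=camera(n)[:,:,::-1];hsv=cv2.cvtColor(im,cv2.COLOR_BGR2HSV)
u=proj(n,t);print("tip",u,"rim",proj(n,[*CR,.096]));u=u.astype(int)
for y in range(u[1]-20,u[1]+26,2):
    print(y,u[0]-30,"".join(("~" if s>110 else "#" if v<50 else "x" if v<90 else "o" if v<130 else "+" if v<165 else "." if v<205 else " ") for h,s,v in hsv[y,u[0]-30:u[0]+30]))
```

```text
32.3 [ 0.593 -0.335  0.25 ] (array([ 0.594, -0.341,  0.122]), array([0.   , 0.003, 1.   ])) 0.0015540566745583446 59.01489078998566
tip [160.945 182.757] rim [163.81  191.261]
162 130 oox~~~~~~~~~~~~~~~~~oooooooooo~~~~~~~~~~~~~~~~~~~~~~~~~~~~~~
164 130 x~~~~~~~~~~~~~~~~~~~~ooooooooox~~~~~~~~~~~~~~~~~~~~~~~~~~~~~
166 130 ~~~~~~~~~~~~~~~~~~~~~oooooooox#~~~~~~~~~~~~~~~~~~~~~~~~~~~~~
168 130 ~~~~~~~~~~~~~~~~~~~~~~xxxxx####~~~~~~~~~~~~~~~~~~~~~~~~~~~~~
170 130 ~~~~~~~~~~~~~~~~~~~~~~~x######xx~~~~~~~~~~~~~~~~~~~~~~~~~~~~
172 130 ~~~~~~~~~~~~~~~~~~~~~~~oooooooxx~~~~~~~~~~~~~~~~~~~~~~~~~~~~
174 130 ~~~~~~~~~~~~~~~~~~~~~~~~~~x###~~~~~~~~~~~~~~~~~~~~~~~~~~~~~~
176 130 ~~~~~~~~~~~~~~~~~~~~~~~~~~~ooooo~~~~~~~~~~~~~~~~~~~~~~~~~~~~
178 130 ~~~~~~~~~~~~~~~~~~~~~~~~~~~ooooo~~~~~~~~~~~~~~~~~~~~~~~~~~~~
180 130 ~~~~~~~~~~~~~~~~~~~~~~~~~~~~ooooo~~~~~~~~~~~~~~~~~~~~~~~~~~~
182 130 ~~~~~~~~~~~~~~~~~~~~~~~~~~~~~ooo~~~~~~~~~~~~~~~~~~~~~~~~~~~~
184 130 ~~~~~~~~~~~~~~~~~~~~~~~~~~~~~~+oooooooo++++~~~~~~~~~~~~~~~~~
186 130 ~~~~~~~~~~~~~~~~~~~~~~~~~~++oooooooooooooooo++~~~~~~~~~~~~~~
188 130 ~~~~~~~~~~~~~~~~~~~~~~~~+oooooooooooooooooooo++~~~~~~~~~~~~~
190 130 ~~~~~~~~~~~~~~~~~~~~~~++oxxoooooooooooooooooo++o~~~~~~~~~~~~
192 130 ~~~~~~~~~~~~~~~~~~~~~++xxxxxooooooooooooooooo+oo~~~~~~~~~~~~
194 130 ~~~~~~~~~~~~~~~~~~~~~++oxxxxxoooooooooooooooooxx~~~~~~~~~~~~
196 130 ~~~~~~~~~~~~~~~~~~~~~~++oxxxxxooooooooooooooxxxxx~~~~~~~~~~~
198 130 ~~~~~~~~~~~~~~~~~~~~~~~oooo++ooooo+++ooooooxxxxxx~~~~~~~~~~~
200 130 ~~~~~~~~~~~~~~~~~~~~~~~~oxoooooooooooooooooxxxxxxx~~~~~~~~~~
202 130 ~~~~~~~~~~~~~~~~~~~~~~~~~oooooooooooooooooooxxxxxx~~~~~~~~~~
204 130 ~~~~~~~~~~~~~~~~~~~~~~~~~oxooooooooooooooooooxxxxxx~~~~~~~~~
206 130 ~~~~~~~~~~~~~~~~~~~~~~~~~~oxoooooooooooooooooxxxxxx~~~~~~~~~
```

The tip is about 26 mm above the rim, centred over the cup, upright and still.

```bash
python3 -c "
from workcell import *
print(hand_in())"
```

```text
the job is handed in; nothing more can be done
None
```

The job is handed in at about 32 s of the 67 s allowed: the cup stands mouth up on the bench, and the gripper holds the pump upright and still, its nozzle over the middle of the cup about 26 mm above the rim; no verdict was returned.

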